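# Hang the snap gauge back in the gauge cabinet

## Robot

A 6-joint arm with a two-finger parallel gripper is mounted at the origin on a cart in front of the work surface, level with it; the furniture and walls round the work are solid. World frame = base frame: x ahead of the robot, y to its left, z up, the work surface at z = 0. Lengths are in m, angles in rad, forces in N, time in s.
With the tool pointing down it reaches from about 0.25 to 0.725 m from the base axis. Payload 4 kg.
Tool frame: the origin (TCP) lies on the centre line of the jaws, within the pads' length; the fingertips stand 11 mm ahead of it and the grasp point (between the pads) lies 8 mm behind it (bot.nose_length is the distance from the TCP to the fingertips, in m); z points along the fingers, y is the direction in which the jaws open and shut (so a half turn about z gives the same grasp; the last joint's range is limited). The gripper opens to 85 mm and grips with 20 to 120 N. Pads are 22 mm wide; open, the fingers measure 114 mm over their backs; the gripper's body (76 mm by 85 mm) begins 54 mm behind the grasp point. The pads swing forward as they close: fully open they stand 13 mm farther back than shut.
Start: joints at [-1.143, 0.241, 0.005, 1.335, 0, 1.571], TCP at [0.207, -0.455, 0.242] pointing down, gripper open.
Joint ranges: [-2.72, 2.72], [-1.05, 1.87], [-1.09, 1.28], [-1.99, 2.15], [-1.42, 1.44], [-3.14, 3.14]. Speed limits (rad/s): [2.79, 2.79, 3.14, 3.14, 3.14, 3.14].

## Interface

Orientations are given as a unit quaternion [x, y, z, w].
In Python, from workcell import bot gives the robot as it stands.
- The arm moves only by the tool play_rows, never from a script. Its argument "plan" is one flat list of numbers, 6 for each row, row after row: the shift along the tool's x, y, z in mm, then the turn, a rotation vector about the tool's x, y, z in rad. A call has 1 to 20 rows; each row shifts and turns the commanded pose from where the row before left it, along the tool's axes as they then stand; what a row does not reach is not made up. A row lasts 1/8 s, in which the tool goes at most 62.5 mm and 10.7 degrees, less where a joint would pass 70% of its speed; a pose out of reach is approached as far as the arm can. A call with a gripper value outside its range is refused whole. "hand" is the opening in per cent of the stroke, from 0 (shut) to 100 (fully open), set as the call begins (left out, the last holds). The fingers move at their own pace and stop on an object; the grip force is fixed at half the most. Time passes only in rows, so rows that do not move let the fingers close. It gives the time, the measured TCP pose, the force and the opening at its end, in the units of the state.
- bot.get_obs(): the state, without advancing time (a new reading comes with each control period).
- bot.camera(name): name is "scene" or "top"; returns a dict with "frame" (384x512x3 uint8, blue, green, red), "range_z" (384x512 float32, m along the optical axis (not along the pixel's ray), 0 where there is no reading), "K" (3x3 intrinsics, pixels), "cam_to_world" (4x4, takes a point from camera to world coordinates). Camera axes: x right, y down, z forward; pixel columns grow to the right and rows downward; lengths in m; the calibration is good to about 2 mm. A picture is of the moment at which its call begins.
- bot.job_done(): hands the job in, once; it reports no verdict.
Trained networks look in the newest picture that a camera, given by its name, has taken for a name from the list of things; names that differ only in an ending like _2 or _b are one class to them, and where a whole thing is asked for, a point or a joint stands for the part that bears it (a point fixed in the world has none). Each returns a list of dicts, best first, with "p" (0 to 1); they miss things now and then, are a little off and sometimes report something else, mostly with a low value. They report only what shows in the picture. A call takes as long as a camera call. They do not tell look-alikes from the thing itself.
- bot.outline_of(query, camera): "mask" (384x512 bool, what is visible of it) and "point" ([row, column] in pixels, amid what is visible of it).
The state is a dict: "clock": time; "joint_pos": joint angles; "joint_vel": joint speeds; "tau": joint torques, N m; "eef_pos": TCP position; "tool_rot": TCP orientation; "ft_force": force on the tool from outside, world axes, zero at the start; "ft_torque": the same for the moment, N m; "grip_width": finger opening in m.
Only numpy, scipy, OpenCV 4.12 (cv2) and the standard library are available. Lean on these libraries where they do the work, as an engineer would, in place of code of your own. Each camera call takes 0.05 s, during which the arm holds its last target.

## Task

Put the orange-handled snap gauge away: slide the cabinet's clear right-hand panel open by its pull, reach in and hang the gauge by its slot on the free brass hook, keeping clear of the cabinet's blue front frame and the fixed left pane. Then slide the panel fully shut, with the gauge left hanging freely, and leave the caliper, tape measure and marker where they lie.

Things in the scene. Friction and masses are not known exactly. Their poses are not given: they have to be found in the camera images.
- gauge_cabinet: Sheet-steel gauge cabinet fixed on the bench: 115 mm deep (x), 400 wide (y), 372 high (z). Origin at the centre of its underside; its front looks to its own -x, +y is its left seen from the robot. Inner face of the back at x = +49.5 mm, front face at x = -57.5 mm, underside of the roof at z = 360 mm. Two other gauges, red and yellow, hang fixed behind the left half.
- front_frame: The cabinet's blue front frame, with the cabinet's origin and axes: x = -57.5 to -30.5 mm, side posts outside y = +-188 mm, sill top at z = 28 mm, underside of the lintel at z = 342 mm. With it goes the fixed clear pane in the left half (y = -2 to +188 mm). Neither the robot nor the gauge may strike it (4 N at most).
- panel (a joint): Clear sliding panel with aluminium edges over the cabinet's right half, 196 mm wide. Value in m: 0 = shut, 0.170 = fully open, slid to the cabinet's +y in front of the fixed pane. Moves with about 2 N and stays where left; starts at 0 to 0.05. It stands at x = -53 to -49 mm of the cabinet, right edge at y = -190 mm + value; fully open it leaves y = -188 to -20 mm free.
- panel_pull (a point): Middle of the upright bar of the panel's black D-shaped pull. Bar 110 mm high (z), 14 wide (y), 10 thick (x), its middle 24 mm in front of the panel face, 194 mm above the bench and, in the cabinet's frame, at x = -77 mm, y = -132 mm + panel value. Axes as the cabinet's. Can be pushed along y from either side.
- hook: The free magnetic hook, fixed on the inside of the back in the right half, 185 to 215 mm above the bench. Origin at the centre of the rear face of its dark disc (28 mm wide, 8 thick), axes as the cabinet's. Its brass pin, 6 mm thick, runs straight to x = -20 mm at z = 0, then turns up at 45 degrees to its tip at x = -36 mm, z = +16 mm.
- hook_tip (a point): Tip of the brass pin of the hook (end of its centre line).
- hook_seat (a point): Point on top of the straight part of the pin, 15 mm in front of the inner face of the back, where the gauge's slot rests when it hangs.
- snap_gauge: Orange-handled flat plate gauge, loose, 157 mm long, 8 thick, 0.18 to 0.29 kg, lying flat with +z up. Origin on its underside in mid-shank, the place to grip; +x points to the end with the hanging slot, -x to the steel jaws. Shank 34 mm wide (y), x = -22 to +45; jaw head 56 wide, x = -76 to -22; centre of mass at x = -8. Slot through along z, 18 wide, x = 45 to 71; end at x = 79.
- gauge_eye (a point): Centre of the slot's round outer end (radius 9 mm), 62 mm from the gauge's origin along +x, half way through its thickness.
- caliper: Digital caliper lying on the bench at the left, 70 x 235 x 14 mm, loose; leave it.
- tape_measure: Yellow tape measure on the right of the bench, 64 x 69 x 32 mm, loose; leave it.
- marker: White marker pen with a black cap on the right of the bench, 17 x 137 x 17 mm, loose; leave it.
There are look-alikes about, which are no part of the job. Of the things shaped like the snap_gauge, the orange one is meant.

How it is judged:
On the way:
1. The gauge hangs on the brass hook, let go (distance between gauge_eye and hook_seat below 0.02 m and angle between snap_gauge's own x axis and vertical below 0.26 rad and contact force between snap_gauge and hook above 0.8 N and contact force between snap_gauge and the fingers below 0.3 N), for 0.3 s.
At the end, for the whole second after the job is handed in: The gauge hangs at rest on the brass hook by its slot (round end of the slot within 20 mm of the seat on the pin, its weight on the hook), slot end up and within 15 degrees of upright, and the sliding panel is shut to within 6 mm (value of joint panel below 0.006 m and distance between gauge_eye and hook_seat below 0.02 m and angle between snap_gauge's own x axis and vertical below 0.26 rad and contact force between snap_gauge and hook above 0.8 N and linear speed of snap_gauge below 0.03 m/s); the robot touches nothing.
It fails at once if the cabinet's front frame or fixed pane is struck by the robot or the gauge (more than 4 N) (contact force between front_frame and anything else above 4 N).
It fails at once if the caliper, tape measure or marker is moved by more than 30 mm (distance of any of caliper, tape_measure, marker from where it was at the start of the episode above 0.03 m).
It also fails if it takes over 56 s, if anything falls off the work surface, if the arm or the gripper's body presses on something with over 40 N, if the wrist force passes 120 N, or if a joint passes its speed limit or range.

## Working session

There is one attempt and no reset: what is moved stays moved. The work goes in short steps, Python scripts to look and compute and a tool call to move; the robot and the scene stay as the last step left them, time stands still between calls to the robot, and variables do not carry over. Pictures are saved under pics/ and viewed, and the job is handed in when it is done.

Besides the shell and the picture viewer there is one more tool, called as name(argument=value, ...) on one line, values as JSON. play_rows: Moves the arm, as the interface text tells. Its arguments: {"type":"object","properties":{"plan":{"type":"array","items":{"type":"number"}},"hand":{"type":"number"}},"required":["plan"]}

```bash
mkdir -p pics; ls
python3 - <<'E'
from workcell import bot
import cv2,numpy as np
print(bot.get_obs(), bot.nose_length)
for n in ("scene","top"):
    c=bot.camera(n); cv2.imwrite(f"pics/{n}0.png",c["frame"]); print(n,c["K"].round(1).tolist(),c["cam_to_world"].round(4).tolist())
    np.savez(f"/tmp/{n}0.npz",**c)
    for q in ("snap_gauge","panel_pull","hook","gauge_cabinet","caliper","tape_measure","marker","hook_tip","gauge_eye"):
        try:
            r=bot.outline_of(q,n); print(q,[(round(d["p"],2),d["point"],int(d["mask"].sum())) for d in r])
        except Exception as e: print(q,e)
E
```

```text
pics
{'clock': 0.0, 'joint_pos': array([-1.14298984e+00,  2.41432313e-01,  3.72560774e-03,  1.33519311e+00,
       -3.45424869e-06,  1.57078995e+00]), 'joint_vel': array([-0.00086999,  0.00089715,  0.00109611,  0.00142028,  0.00010456,
        0.00055942]), 'tau': array([ 3.79860730e-04, -3.72320402e+01,  2.52406508e+01,  1.69039622e-02,
        1.31734197e-05,  1.37895551e-06]), 'eef_pos': array([ 0.20718563, -0.45438798,  0.2414038 ]), 'tool_rot': array([ 9.77208579e-01,  2.12278796e-01, -2.24944061e-04, -1.02740764e-03]), 'ft_force': array([-0.96647773, -0.09945202, -0.11428869]), 'ft_torque': array([ 0.0617502 , -0.00817184, -0.01204671]), 'grip_width': 0.08563081909301017} 0.011
scene [[390.8, 0.0, 253.9], [0.0, 390.8, 196.0], [0.0, 0.0, 1.0]] [[0.9323, 0.2571, -0.2542, 0.8761], [0.3614, -0.6847, 0.6329, -0.8222], [-0.0113, -0.6819, -0.7313, 1.0445], [0.0, 0.0, 0.0, 1.0]]
snap_gauge [(0.87, [254.7, 208.3], 478), (0.71, [213.4, 212.3], 407)]
panel_pull []
hook []
gauge_cabinet [(0.64, [169.4, 283.4], 8908)]
caliper [(0.54, [144.0, 246.7], 182)]
tape_measure [(0.83, [291.2, 195.2], 495)]
marker [(0.8, [292.9, 152.9], 310)]
hook_tip []
gauge_eye [(0.96, [213.5, 214.4], 316), (0.63, [255.0, 208.6], 457)]
top [[492.8, 0.0, 251.5], [0.0, 492.8, 194.7], [0.0, 0.0, 1.0]] [[-0.2984, -0.7397, 0.6031, -0.2891], [-0.9543, 0.2419, -0.1755, 0.2134], [-0.0161, -0.6279, -0.7781, 1.2746], [0.0, 0.0, 0.0, 1.0]]
snap_gauge [(0.68, [263.6, 271.3], 455)]
panel_pull [(0.9, [182.1, 241.9], 4411)]
hook []
gauge_cabinet [(0.81, [171.0, 209.2], 15961)]
caliper [(0.7, [305.3, 146.7], 745)]
tape_measure []
marker [(0.66, [244.5, 381.9], 211)]
hook_tip []
gauge_eye [(0.74, [264.7, 271.5], 445)]
```

View pics/scene0.png

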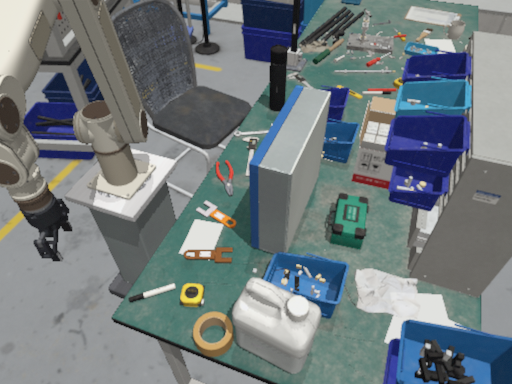

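View pics/top0.png

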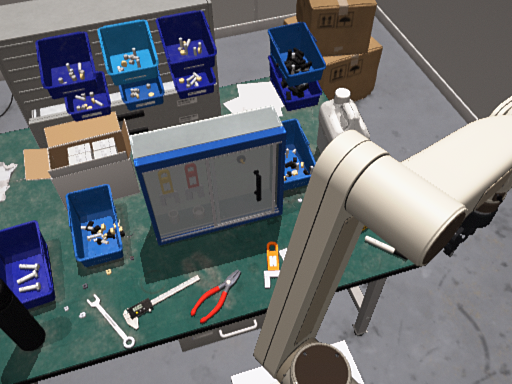

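Candidates in the scene view are the gauge at (row 213, col 215), bright orange, and the one at (255, 208), brown on its handle. In the top view there is one at (262, 271), orange. The red and yellow ones hang in the cabinet. I'll check close crops.

Run:
```python
import cv2,numpy as np
s=np.load("/tmp/scene0.npz");t=np.load("/tmp/top0.npz")
a=cv2.resize(s["frame"][190:280,170:260],(450,450),interpolation=cv2.INTER_CUBIC)
cv2.imwrite("pics/c1.png",a)
b=cv2.resize(t["frame"][105:300,130:310],(720,780),interpolation=cv2.INTER_CUBIC)[:,:]
b=cv2.resize(b,(552,598)); cv2.imwrite("pics/c2.png",b)
```

```text
(no output)
```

View pics/c1.png

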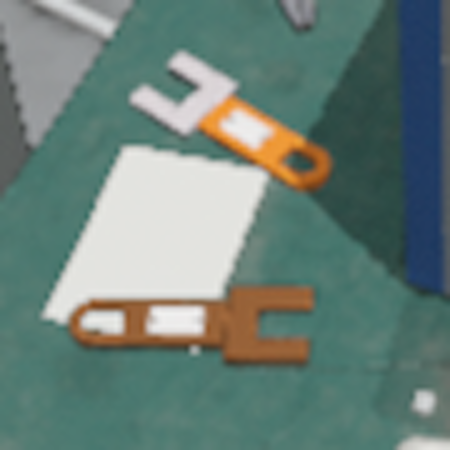

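View pics/c2.png

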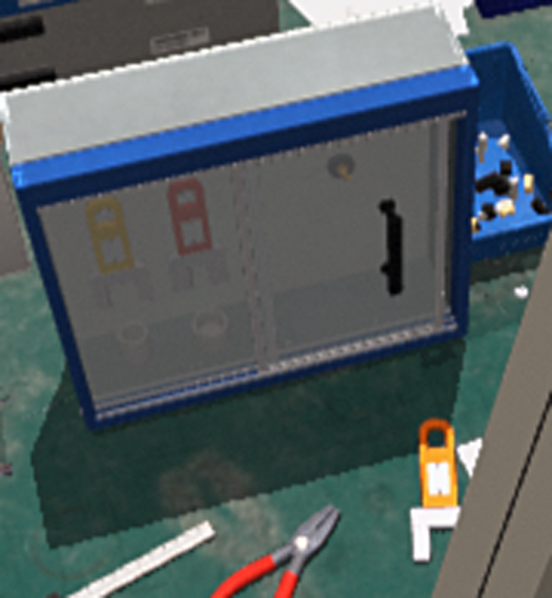

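The orange-handled one with the steel jaws, at scene (213, 215) and top (262, 271), is the target. The all-brown one at (255, 208) is the look-alike. The hook disc shows at about row 159, col 241 in the top view, and the pull at (185, 258). Next I measure.

```bash
cat > h.py <<'E'
import numpy as np,cv2
def cloud(c):
    K=c["K"];T=c["cam_to_world"];z=c["range_z"];v,u=np.mgrid[0:384,0:512]
    P=np.stack([(u-K[0,2])/K[0,0]*z,(v-K[1,2])/K[1,1]*z,z],-1)
    W=P@T[:3,:3].T+T[:3,3]; W[z<=0]=np.nan; return W
def ray(c,u,v):
    K=c["K"];T=c["cam_to_world"]; d=T[:3,:3]@np.array([(u-K[0,2])/K[0,0],(v-K[1,2])/K[1,1],1]); return T[:3,3],d
def proj(c,p):
    T=c["cam_to_world"];q=T[:3,:3].T@(np.asarray(p)-T[:3,3]);K=c["K"];return K[0,0]*q[0]/q[2]+K[0,2],K[1,1]*q[1]/q[2]+K[1,2]
E
python3 - <<'E'
from h import *
for n in ("scene","top"):
    c=dict(np.load(f"/tmp/{n}0.npz"));W=cloud(c);f=c["frame"].astype(int)
    hsv=cv2.cvtColor(c["frame"],cv2.COLOR_BGR2HSV)
    box=np.zeros((384,512),bool)
    if n=="scene": box[80:250,240:335]=1
    else: box[100:250,120:300]=1
    m=box&(abs(W[...,2]-0.372)<.006)
    m=cv2.morphologyEx(m.astype(np.uint8),cv2.MORPH_OPEN,np.ones((3,3))).astype(bool)
    r=cv2.minAreaRect((W[m][:,:2]*1000).astype(np.float32)); print(n,"roof",m.sum(),np.nanmedian(W[m][:,2]),r,cv2.boxPoints(r).round(0).tolist())
    # blue frame front
    b=box&(hsv[...,0]>105)&(hsv[...,0]<118)&(hsv[...,1]>150)
    p=W[b&(W[...,2]>0.05)&(W[...,2]<.34)]; p=p[~np.isnan(p[:,0])]; print("blue",len(p),p.min(0),p.max(0))
    # orange gauge
    o=np.zeros((384,512),bool)
    if n=="scene":o[195:232,190:240]=1
    else:o[235:292,255:285]=1
    org=o&(hsv[...,0]>8)&(hsv[...,0]<20)&(hsv[...,1]>160)
    st=o&(hsv[...,1]<60)&(hsv[...,2]>130)
    for nm,mm in(("or",org),("st",st)):
        q=W[mm&(W[...,2]<.03)]; print(nm,len(q),q.mean(0).round(4),q[:,2].min(),q[:,2].max()); rr=cv2.minAreaRect((q[:,:2]*1000).astype(np.float32));print(rr)
    tb=W[(abs(W[...,2])<.02)]; print("bench z",np.median(tb[:,2]))
E
```

```text
scene roof 3568 0.3708678301268662 ((645.4901123046875, 60.48893737792969), (405.4320373535156, 115.16291046142578), 89.46121978759766) [[586.0, -142.0], [701.0, -143.0], [705.0, 263.0], [590.0, 264.0]]
blue 591 [ 0.58871653 -0.14345286  0.05055332] [0.73426637 0.72587363 0.33972007]
or 133 [ 0.4594 -0.063   0.0054] -0.004871029798747983 0.013955137977100796
((453.419921875, -56.84423828125), (42.403480529785156, 101.26374816894531), 72.89395141601562)
st 580 [ 0.3959 -0.0733 -0.0062] -0.7427843106155452 0.012428616074730892
((182.36412048339844, 244.6346893310547), (125.87643432617188, 912.9043579101562), 33.948875427246094)
bench z -0.0005288726559380397
top roof 4758 0.3710052695090349 ((645.253662109375, 58.65940856933594), (399.6377868652344, 122.24717712402344), 89.08781433105469) [[581.0, -140.0], [703.0, -142.0], [710.0, 257.0], [587.0, 259.0]]
blue 1144 [ 0.56062372 -0.36350761  0.05040012] [1.03669028 0.36631169 0.33989316]
or 176 [ 0.4549 -0.0627  0.0068] -0.0046463908059144465 0.013956020988012074
((450.94757080078125, -63.0261344909668), (33.455322265625, 102.9892807006836), 71.47264099121094)
st 268 [ 0.4082 -0.0478  0.0068] -0.004340778040848425 0.014162711610532286
((414.49041748046875, -51.26487731933594), (44.119041442871094, 143.19775390625), 55.05390930175781)
bench z -0.0006266548943203443
```

```bash
cat > /tmp/m.py <<'E'
from h import *
from scipy.optimize import minimize
C={n:dict(np.load(f"/tmp/{n}0.npz")) for n in("scene","top")}
# front face line fit
for n,c in C.items():
    W=cloud(c);hsv=cv2.cvtColor(c["frame"],cv2.COLOR_BGR2HSV)
    b=(hsv[...,0]>105)&(hsv[...,0]<118)&(hsv[...,1]>150)&(abs(W[...,0]-.588)<.012)&(W[...,2]>.03)&(W[...,2]<.365)&(W[...,1]>-.16)&(W[...,1]<.28)
    p=W[b];p=p[np.isfinite(p[:,0])]
    k=np.polyfit(p[:,1],p[:,0],1); print(n,"front",len(p),k.round(4),"std",np.std(p[:,0]-np.polyval(k,p[:,1])),p[:,1].min(),p[:,1].max(), "at y=.06:",np.polyval(k,.06), p[:,2].max())
# gauge fit (orange part, filled)
masks={}
for n,c in C.items():
    hsv=cv2.cvtColor(c["frame"],cv2.COLOR_BGR2HSV)
    o=np.zeros((384,512),bool)
    if n=="scene":o[195:232,190:240]=1
    else:o[235:292,255:285]=1
    m=(o&(hsv[...,0]>8)&(hsv[...,0]<22)&(hsv[...,1]>110)&(hsv[...,2]>70)).astype(np.uint8)
    masks[n]=m
a=np.linspace(-np.pi/2,np.pi/2,12)
# orange outline at top face z=8 : x from -22 to 79 rounded end r=17 at 62
out=[(-22,-17)]+[(62+17*np.cos(t),17*np.sin(t)) for t in a]+[(-22,17)]
slot=[(45,-9)]+[(62+9*np.cos(t),9*np.sin(t)) for t in a]+[(45,9)]
S=8
def render(c,poly,x,y,th):
    R=np.array([[np.cos(th),-np.sin(th)],[np.sin(th),np.cos(th)]])
    im=np.zeros((384*1,512*1),np.float32)
    res=[]
    for z in(0,.008):
        pts=[proj(c,[*(R@np.array(q)/1000+[x,y]),z]) for q in poly]
        res.append(np.array(pts))
    return res
def img(c,v):
    x,y,th=v; big=np.zeros((384,512),np.uint8)
    r=render(c,out,x,y,th); 
    for q in r: cv2.fillPoly(big,[np.round(q*256).astype(np.int32)],1,cv2.LINE_8,8)
    return big
def cost(v):
    e=0
    for n,c in C.items():
        I=img(c,v); m=masks[n]
        m2=cv2.morphologyEx(m,cv2.MORPH_CLOSE,np.ones((7,7)))
        e+=(I!=m2).sum()
    return e
best=None
for i in range(3):
  for x0 in (.418,.425,.432):
    for t0 in(-.4,-.31,-.22):
        r=minimize(cost,[x0,-.051,t0],method="Nelder-Mead",options=dict(initial_simplex=[[x0,-.051,t0],[x0+.006,-.051,t0],[x0,-.045,t0],[x0,-.051,t0+.1]],xatol=1e-4,fatol=.5))
        if best is None or r.fun<best.fun:best=r
  break
print("gauge",best.x.round(4),best.fun,[int(m.sum()) for m in masks.values()])
for n,c in C.items():
    f=c["frame"].copy()
    for q in render(c,out,*best.x)[1:]+render(c,slot,*best.x)[1:]+render(c,[(-22,-28),(-76,-28),(-76,28),(-22,28)],*best.x)[1:]:
        pass
    cr=(195,235,190,240) if n=="scene" else (235,295,245,295)
    k=10
    g=cv2.resize(f[cr[0]:cr[1],cr[2]:cr[3]],None,fx=k,fy=k,interpolation=cv2.INTER_NEAREST)
    for q in render(c,out,*best.x)[1:]+render(c,slot,*best.x)[1:]+render(c,[(-22,-28),(-76,-28),(-76,28),(-22,28)],*best.x)[1:]:
        cv2.polylines(g,[np.round((q-[cr[2],cr[0]]+.5)*k).astype(np.int32)],True,(255,0,0),1)
    cv2.imwrite(f"pics/fit_{n}.png",g)
# hook
c=C["top"];W=cloud(c)
print(W[150:170:3,230:252:3,:].round(3)[:,:,0]);
o,d=ray(c,241.5,158.8);
for xx in(.645+.0415,):
    t=(xx-o[0])/d[0];print("hook disc front",o+t*d)
print("pull",W[170:202:3,253:264:2].round(3).tolist()[5])
E
python3 /tmp/m.py
```

```text
scene front 267 [-0.2632  0.5585] std 0.0030861586628028737 -0.14345286014215897 -0.13530623063553993 at y=.06: 0.5427157289987583 0.36441728511872884
top front 1492 [0.0091 0.588 ] std 0.0027023530225642033 -0.14109497347714095 0.2584522457876618 at y=.06: 0.5885573319612462 0.36498279243017184
gauge [ 0.4294 -0.0541 -0.2976] 145.0 [176, 225]
[[0.587 0.588 0.586 0.585 0.588 0.588 0.589 0.593]
 [0.588 0.586 0.594 0.594 0.594 0.593 0.592 0.591]
 [0.593 0.589 0.594 0.595 0.595 0.59  0.593 0.591]
 [0.593 0.593 0.59  0.592 0.592 0.593 0.591 0.585]
 [0.59  0.594 0.594 0.592 0.593 0.593 0.591 0.594]
 [0.594 0.591 0.594 0.592 0.59  0.591 0.593 0.59 ]
 [0.591 0.593 0.593 0.593 0.592 0.592 0.593 0.595]]
hook disc front [ 0.6865     -0.04229366  0.19762464]
pull [[0.593, -0.049, 0.18], [0.592, -0.054, 0.178], [0.564, -0.052, 0.212], [0.561, -0.057, 0.212], [0.592, -0.073, 0.171], [0.591, -0.078, 0.171]]
```

View pics/fit_scene.png

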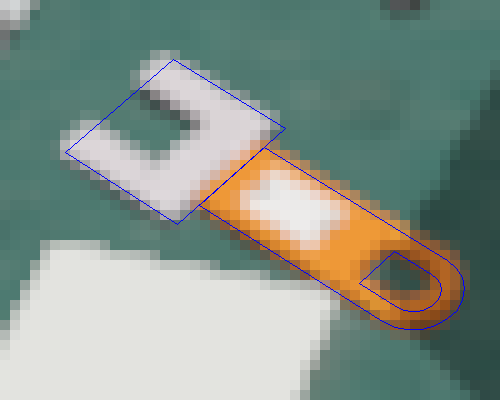

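View pics/fit_top.png

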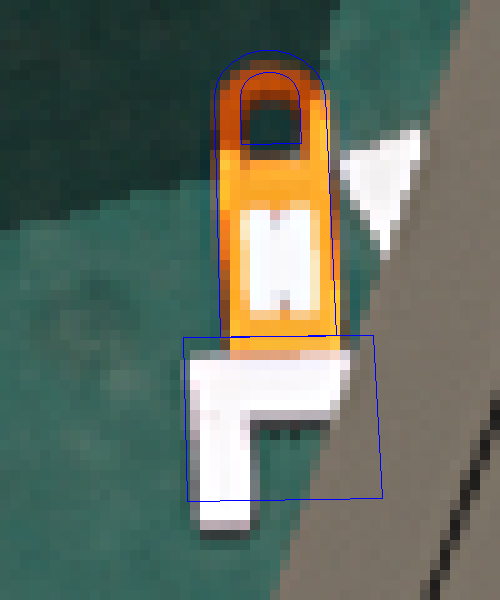

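```bash
cat >> h.py <<'E'
from scipy.spatial.transform import Rotation as Rn
YAW=-0.0095; CAB=np.array([.6455,.0595,0])
def c2w(p): return CAB+Rn.from_euler('z',YAW).apply(p)
def w2c(p): return Rn.from_euler('z',-YAW).apply(np.asarray(p)-CAB)
def horiz(yaw=YAW,tilt=0.):  # tool z ahead (tilt>0: tips downward), tool x up
    B=Rn.from_matrix(np.array([[0,0,1],[0,-1,0],[1,0,0]],float))
    return Rn.from_euler('z',yaw)*Rn.from_euler('y',tilt)*B
def down(yaw): # tool x along heading yaw
    return Rn.from_euler('z',yaw)*Rn.from_matrix(np.array([[1,0,0],[0,-1,0],[0,0,-1]],float))
def go(bot,pos,R):
    o=bot.get_obs();p=o["eef_pos"];Q=Rn.from_quat(o["tool_rot"])
    print("t",o["clock"],"now",p.round(4),"F",o["ft_force"].round(1),"w",round(o["grip_width"],4),"q",o["joint_pos"].round(2))
    d=np.asarray(pos)-p
    if R is not None:
        rv=(Q.inv()*R).as_rotvec();print("turn(tool)",rv.round(4),"deg",np.degrees(np.linalg.norm(rv)).round(1),"shift in new tool axes",(R.inv().apply(d)*1000).round(1))
    print("shift in present tool axes",(Q.inv().apply(d)*1000).round(1))
E
python3 - <<'E'
from h import *
from workcell import bot
c=dict(np.load("/tmp/top0.npz"));g=cv2.cvtColor(c["frame"],cv2.COLOR_BGR2GRAY)
m=np.zeros((384,512),bool);m[165:206,248:268]=1;m&=g<60
v,u=np.nonzero(m);print(len(u),u.mean(),v.mean(),v.min(),v.max())
pts=[]
for a,b in zip(u,v):
    o,d=ray(c,a,b);t=(.5635-o[0])/d[0];pts.append(w2c(o+t*d))
pts=np.array(pts);print(pts.mean(0),pts.min(0),pts.max(0))
for vv in(0,.02): 
  print(vv,proj(c,c2w([-.082,-.132+vv,.194])))
go(bot,[.42,-.2,.242],down(0))
E
```

```text
161 257.60869565217394 185.63975155279502 170 201
[-0.0809239  -0.11366012  0.20741025] [-0.08104517 -0.12362999  0.13785387] [-0.08082918 -0.10089468  0.27689645]
0 (np.float64(263.9080038978155), np.float64(187.64157877937527))
0.02 (np.float64(257.2046661525508), np.float64(189.2767626802699))
t 1.0 now [ 0.2074 -0.4549  0.2423] F [ 0.3 -0.   0.1] w 0.0853 q [-1.14  0.24  0.01  1.34 -0.    1.57]
turn(tool) [0.     0.     0.4278] deg 24.5 shift in new tool axes [ 212.6 -254.9    0.3]
shift in present tool axes [ 299.2 -143.8    0.3]
```

play_rows(plan=[37,-15,0,0,0,0,37,-15,0,0,0,0,37,-15,0,0,0,0,37,-15,0,0,0,0,37,-15,0,0,0,0,37,-15,0,0,0,0,37,-15,0,0,0,0,37,-15,0,0,0,0], hand=0)

```text
clock: 2.0
eef_pos: [0.4278, -0.222, 0.2424]
tool_rot: [0.977, 0.212, 0.0, 0.0]
ft_force: [0.5, -1.1, -0.2]
grip_width: -0.0
```

Run:
```python
from h import *
from workcell import bot
go(bot,[.48,-.095,.2],horiz())
```

```text
t 2.0 now [ 0.4278 -0.222   0.2424] F [ 0.5 -1.1 -0.2] w -0.0 q [-0.48  0.2  -0.04  1.32 -0.    2.24]
turn(tool) [-0.3427  1.5431  0.3432] deg 92.7 shift in new tool axes [ -42.4 -127.4   50.9]
shift in present tool axes [100.1 -93.9  42.4]
```

play_rows(plan=[0,0,0,-0.0343,0.1543,0.0343,0,0,0,-0.0343,0.1543,0.0343,0,0,0,-0.0343,0.1543,0.0343,0,0,0,-0.0343,0.1543,0.0343,0,0,0,-0.0343,0.1543,0.0343,0,0,0,-0.0343,0.1543,0.0343,0,0,0,-0.0343,0.1543,0.0343,0,0,0,-0.0343,0.1543,0.0343,0,0,0,-0.0343,0.1543,0.0343,0,0,0,-0.0343,0.1543,0.0343])

```text
clock: 3.25
eef_pos: [0.4416, -0.2559, 0.2529]
tool_rot: [0.776, 0.028, 0.63, -0.003]
ft_force: [0.7, -1.7, -0.4]
grip_width: 0.0002
```

Run:
```python
from h import *
from workcell import bot
go(bot,[.50,-.095,.2],horiz())
c=bot.camera("top"); cv2.imwrite("pics/top1.png",c["frame"]);np.savez("/tmp/top1.npz",**c)
c=bot.camera("scene"); cv2.imwrite("pics/scene1.png",c["frame"]);np.savez("/tmp/scene1.npz",**c)
```

```text
t 3.25 now [ 0.4416 -0.2559  0.2529] F [ 0.7 -1.7 -0.4] w 0.0002 q [-1.04  0.19 -1.08 -0.84  1.04  2.74]
turn(tool) [-0.0529  0.2072  0.0361] deg 12.4 shift in new tool axes [ -52.9 -161.4   56.8]
shift in present tool axes [ -33.5 -159.5   74.3]
```

View pics/top1.png

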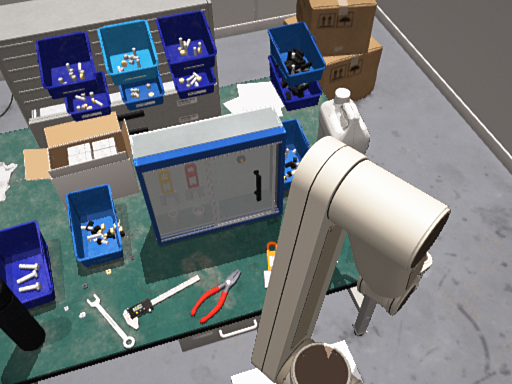

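Run:
```python
from h import *
from workcell import bot
go(bot,[.55,-.17,.205],horiz())
```

```text
t 3.35 now [ 0.4421 -0.2574  0.2504] F [-0.5 -0.3 -1. ] w -0.0 q [-1.04  0.19 -1.08 -0.84  1.04  2.73]
turn(tool) [-0.0519  0.211   0.0351] deg 12.6 shift in new tool axes [-45.4 -88.5 107.1]
shift in present tool axes [-18.5 -83.7 118.4]
```

View pics/scene1.png

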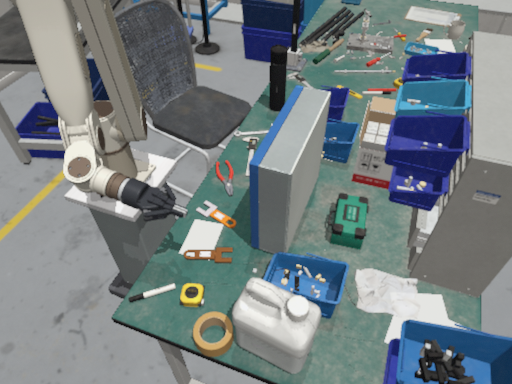

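play_rows(plan=[-4,-14,24,0,0,0,-4,-14,24,0,0,0,-4,-14,24,0,0,0,-4,-14,24,0,0,0,-4,-14,22,0,0,0,0,0,0,-0.026,0.1055,0.0175,0,0,0,-0.026,0.1055,0.0175])

```text
clock: 4.22
eef_pos: [0.5696, -0.1993, 0.2104]
tool_rot: [0.719, 0.007, 0.695, -0.002]
ft_force: [1.3, -0.2, 0.3]
grip_width: 0.0001
```

Run:
```python
from h import *
from workcell import bot
go(bot,c2w([-.079,-.148,.194]),horiz())
c=bot.camera("top"); cv2.imwrite("pics/top2.png",c["frame"][100:292,120:376]);np.savez("/tmp/top2.npz",**c)
```

```text
t 4.225 now [ 0.5696 -0.1993  0.2104] F [ 1.3 -0.2  0.3] w 0.0001 q [-0.63  0.74 -1.08 -1.78  0.64  3.11]
turn(tool) [-0.0226  0.0348  0.0079] deg 2.4 shift in new tool axes [ -16.4 -111.5   -5.5]
shift in present tool axes [ -15.7 -111.7   -2.5]
```

View pics/top2.png

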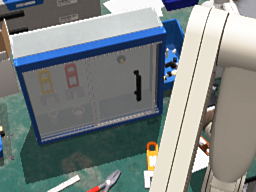

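```bash
cat > kin.py <<'E'
import numpy as np
from scipy.spatial.transform import Rotation as Rn
from scipy.optimize import least_squares
D=[([-1.14298984,.24143,.003726,1.33519,0,1.57079],[.20718,-.45439,.2414]),
([-.48,.2,-.04,1.32,0,2.24],[.4278,-.222,.2424]),
([-1.04,.19,-1.08,-.84,1.04,2.74],[.4416,-.2559,.2529]),
([-1.04,.19,-1.08,-.84,1.04,2.73],[.4421,-.2574,.2504]),
([-.63,.74,-1.08,-1.78,.64,3.11],[.5696,-.1993,.2104])]
def fk(q,p):
    h,r0,a,b,be,L5,L6=p
    f=q[1]-q[2]+be; ph=q[1]-q[2]+q[3]
    r=r0+a*np.sin(q[1])+b*np.sin(f); z=h+a*np.cos(q[1])+b*np.cos(f)
    R1=Rn.from_euler('z',q[0]); Rp=Rn.from_euler('y',ph)
    t=np.array([r,0,z])+Rp.apply([L5,0,0])+Rp.apply(Rn.from_euler('z',q[4]).apply([L6,0,0]))
    return R1.apply(t),(R1*Rp*Rn.from_euler('z',q[4])).apply([1,0,0])
def fit(D):
    best=None
    for be in(0,.8,1.57,2.2):
      for s in (.3,.5):
        r=least_squares(lambda p:np.concatenate([(fk(q,p)[0]-t) for q,t in D]+[.02*(np.array(p)-[.15,0,.35,.35,p[4],.1,.2])]),[.15,0,s,s,be,.1,.2])
        if best is None or r.cost<best.cost:best=r
    return best
if __name__=="__main__":
    b=fit(D);print(b.x.round(3),b.cost)
    for q,t in D: print((fk(q,b.x)[0]-t).round(4),fk(q,b.x)[1].round(3))
E
python3 kin.py
```

```text
[0.239 0.03  0.462 0.366 1.538 0.081 0.291] 1.290490869019842e-05
[-0.0007  0.0015 -0.0012] [-0.001  0.002 -1.   ]
[ 0.0012 -0.0013  0.0012] [ 0.01  -0.005 -1.   ]
[ 0.0003 -0.0006 -0.0013] [ 0.977  0.04  -0.211]
[-0.0002  0.0009  0.0012] [ 0.977  0.04  -0.211]
[-0.0002 -0.0005 -0.    ] [ 0.999  0.01  -0.032]
```

```bash
cat >> kin.py <<'E'
lo=np.array([-2.72,-1.05,-1.09,-1.99,-1.42]);hi=np.array([2.72,1.87,1.28,2.15,1.44])
P=fit(D).x
def ik(pos,zd):
    zd=np.asarray(zd)/np.linalg.norm(zd);best=None
    for s in([-.2,.5,-.9,-1.2,.2],[-.2,.2,-.5,.5,.2],[0,.8,-.5,-1,0]):
        r=least_squares(lambda q:np.concatenate([(fk(q,P)[0]-pos)*10,fk(q,P)[1]-zd]),np.clip(s,lo+.01,hi-.01),bounds=(lo,hi))
        if best is None or r.cost<best.cost:best=r
    p,z=fk(best.x,P)
    return best.x,np.linalg.norm(p-pos)*1000,np.degrees(np.arccos(min(1,z@zd)))
E
cat > /tmp/a.py <<'E'
import sys;sys.path.insert(0,'.')
from kin import *
for nm,pos in(("pullstart",[.5665,-.09,.19]),("pullmid",[.5665,.05,.19]),("close",[.5665,.125,.19]),("closeend",[.5665,-.07,.19]),("hookin",[.68,-.042,.135]),("hookfront",[.645,-.042,.152]),("out",[.52,-.042,.152])):
    for tilt in(0,.2,.4,.6,.8):
        q,e,a=ik(np.array(pos),[np.cos(tilt),0,-np.sin(tilt)])
        print(nm,tilt,q.round(2),round(e,1),round(a,1))
E
python3 /tmp/a.py
```

```text
pullstart 0 [-0.51  0.9  -1.09 -1.99  0.74] 11.8 13.4
pullstart 0.2 [-0.37  0.31 -1.09 -1.02  0.42] 6.0 9.6
pullstart 0.4 [-0.29  0.23 -1.09 -0.9   0.27] 0.1 0.2
pullstart 0.6 [-0.27  0.07 -0.92 -0.37  0.22] 0.0 0.0
pullstart 0.8 [-0.24  0.03 -0.73  0.06  0.17] 0.0 0.0
pullmid 0 [ 0.45  0.9  -1.09 -1.99 -0.76] 15.3 17.7
pullmid 0.2 [ 0.22  0.23 -1.09 -0.91 -0.26] 7.0 11.8
pullmid 0.4 [ 0.17  0.19 -1.09 -0.84 -0.16] 1.0 1.8
pullmid 0.6 [ 0.15  0.05 -0.94 -0.39 -0.13] 0.0 0.0
pullmid 0.8 [ 0.14  0.02 -0.74  0.04 -0.1 ] 0.0 0.0
close 0 [ 0.55  0.9  -1.09 -1.99 -0.71] 8.4 9.1
close 0.2 [ 0.47  0.39 -1.09 -1.15 -0.52] 4.6 6.8
close 0.4 [ 0.4   0.25 -1.06 -0.88 -0.36] 0.0 0.0
close 0.6 [ 0.37  0.09 -0.89 -0.35 -0.3 ] 0.0 0.0
close 0.8 [ 0.33  0.05 -0.7   0.07 -0.23] 0.0 0.0
closeend 0 [-0.48  0.9  -1.09 -1.99  0.75] 13.6 15.6
closeend 0.2 [-0.3   0.26 -1.09 -0.95  0.35] 6.6 10.8
closeend 0.4 [-0.23  0.21 -1.09 -0.87  0.22] 0.6 1.1
closeend 0.6 [-0.21  0.06 -0.93 -0.38  0.17] 0.0 0.0
closeend 0.8 [-0.19  0.02 -0.74  0.05  0.13] 0.0 0.0
hookin 0 [-0.11  1.01 -0.9  -1.92  0.11] 0.0 0.0
hookin 0.2 [-0.11  0.76 -0.93 -1.49  0.1 ] 0.0 0.0
hookin 0.4 [-0.1   0.53 -0.87 -0.99  0.09] 0.0 0.0
hookin 0.6 [-0.1   0.38 -0.73 -0.51  0.08] 0.0 0.0
hookin 0.8 [-0.09  0.33 -0.55 -0.08  0.06] 0.0 0.0
hookfront 0 [-0.12  0.99 -1.01 -1.99  0.12] 0.2 0.5
hookfront 0.2 [-0.12  0.71 -1.03 -1.54  0.11] 0.0 0.0
hookfront 0.4 [-0.11  0.45 -0.95 -1.    0.1 ] 0.0 0.0
hookfront 0.6 [-0.1   0.29 -0.81 -0.49  0.09] 0.0 0.0
hookfront 0.8 [-0.09  0.24 -0.62 -0.05  0.07] 0.0 0.0
out 0 [-0.59  0.99 -1.09 -1.99  1.05] 17.5 26.9
out 0.2 [-0.28  0.14 -1.09 -0.63  0.36] 10.7 21.7
out 0.4 [-0.19  0.09 -1.09 -0.57  0.19] 5.7 11.5
out 0.6 [-0.15  0.08 -1.09 -0.54  0.12] 0.5 1.0
out 0.8 [-0.13 -0.   -0.91 -0.11  0.09] 0.0 0.0
```

```bash
cat >> h.py <<'E'
def horizD(yaw=YAW,tilt=0.): return horiz(yaw,tilt)*Rn.from_euler('z',np.pi)
E
python3 - <<'E'
from h import *
from workcell import bot
go(bot,[.55,-.19,.2],horiz(YAW,.6))
go(bot,[.55,-.19,.2],horizD(YAW,.6))
E
```

```text
t 4.275 now [ 0.5693 -0.199   0.203 ] F [-0.1 -0.6 -2.2] w -0.0 q [-0.63  0.76 -1.08 -1.79  0.64  3.11]
turn(tool) [-0.0214 -0.5591  0.0084] deg 32.1 shift in new tool axes [-13.4  -8.8 -14.3]
shift in present tool axes [ -3.8  -9.3 -19. ]
t 4.275 now [ 0.5693 -0.199   0.203 ] F [-0.1 -0.6 -2.2] w -0.0 q [-0.63  0.76 -1.08 -1.79  0.64  3.11]
turn(tool) [ 0.8646 -0.0331 -3.0115] deg 179.5 shift in new tool axes [ 13.4   8.8 -14.3]
shift in present tool axes [ -3.8  -9.3 -19. ]
```

play_rows(plan=[0,0,-10,0,0,0,0,0,-9,0,0,0,0,0,0,-0.005,-0.14,0,0,0,0,-0.005,-0.14,0,0,0,0,-0.005,-0.14,0,0,0,0,-0.005,-0.14,0,0,0,0,0,0,-0.1745,0,0,0,0,0,-0.1745,0,0,0,0,0,-0.1745,0,0,0,0,0,-0.1745,0,0,0,0,0,-0.1745,0,0,0,0,0,-0.1745,0,0,0,0,0,-0.1745,0,0,0,0,0,-0.1745,0,0,0,0,0,-0.1745,0,0,0,0,0,-0.1745,0,0,0,0,0,-0.1745,0,0,0,0,0,-0.1745,0,0,0,0,0,-0.1745,0,0,0,0,0,-0.1745])

```text
clock: 6.78
eef_pos: [0.567, -0.2142, 0.2091]
tool_rot: [0.281, 0.784, 0.185, 0.522]
ft_force: [-0.5, -0.0, 0.2]
grip_width: 0.0003
```

Run:
```python
from h import *
from workcell import bot
go(bot,c2w([-.105,-.155,.19]),horizD(YAW,.6))
```

```text
t 6.775 now [ 0.567  -0.2142  0.2091] F [-0.5 -0.   0.2] w 0.0003 q [-0.62  0.22 -0.93 -0.67  0.56  0.42]
turn(tool) [ 0.0738  0.1928 -0.6788] deg 40.7 shift in new tool axes [ 32.2 119.4 -13.2]
shift in present tool axes [ 97.7  74.6 -18.9]
```

play_rows(plan=[0,0,-13,0.0185,0.048,-0.17,0,0,0,0.0185,0.048,-0.17,0,0,0,0.0185,0.048,-0.17,0,0,0,0.0185,0.048,-0.17,8,25,0,0,0,0,8,25,0,0,0,0,8,25,0,0,0,0,8,25,0,0,0,0])

```text
clock: 7.78
eef_pos: [0.5376, -0.1131, 0.188]
tool_rot: [0.006, 0.884, -0.0, 0.467]
ft_force: [-0.1, 0.4, -0.4]
grip_width: 0.0
```

Run:
```python
from h import *
from workcell import bot
go(bot,c2w([-.081,-.145,.19]),horizD(YAW,.6))
c=bot.camera("top"); np.savez("/tmp/top3.npz",**c); cv2.imwrite("pics/top3.png",cv2.resize(c["frame"][110:290,200:440],None,fx=3,fy=3))
W=cloud(c); print(bot.get_obs()["eef_pos"])
```

```text
t 7.775 now [ 0.5376 -0.1131  0.188 ] F [-0.1  0.4 -0.4] w 0.0 q [-0.36  0.02 -0.96 -0.36  0.29 -0.2 ]
turn(tool) [ 0.0012  0.0014 -0.0054] deg 0.3 shift in new tool axes [-15.9  28.7  19.7]
shift in present tool axes [-15.7  28.7  19.7]
[ 0.53588688 -0.11044546  0.18589025]
```

View pics/top3.png

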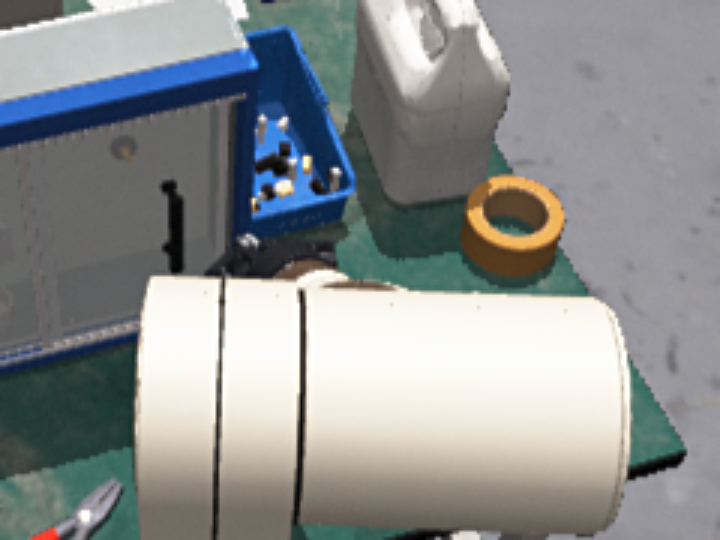

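play_rows(plan=[-8,11,11,0,0,0,-8,11,10,0,0,0,0,8,0,0,0,0,0,8,0,0,0,0,0,12,0,0,0,0,0,15,0,0,0,0,0,15,0,0,0,0,0,15,0,0,0,0,0,15,0,0,0,0,0,15,0,0,0,0,0,12,0,0,0,0,0,10,0,0,0,0,0,10,0,0,0,0,0,10,0,0,0,0,0,0,0,0,0,0])

```text
clock: 9.7
eef_pos: [0.5675, 0.0545, 0.1872]
tool_rot: [0.006, 0.885, 0.001, 0.465]
ft_force: [0.3, -0.4, 0.9]
grip_width: 0.0002
```

Run:
```python
from h import *
from workcell import bot
go(bot,c2w([-.081,.018,.19]),horizD(YAW,.6))
c=bot.camera("top"); np.savez("/tmp/top4.npz",**c); cv2.imwrite("pics/top4.png",cv2.resize(c["frame"][110:290,130:370],None,fx=3,fy=3))
```

```text
t 9.7 now [0.5675 0.0545 0.1872] F [ 0.3 -0.4  0.9] w 0.0002 q [ 0.17  0.05 -0.94 -0.38 -0.14  0.11]
turn(tool) [ 0.0053 -0.0025 -0.0058] deg 0.5 shift in new tool axes [-0.6 23.7 -4.1]
shift in present tool axes [-0.5 23.7 -4. ]
```

View pics/top4.png

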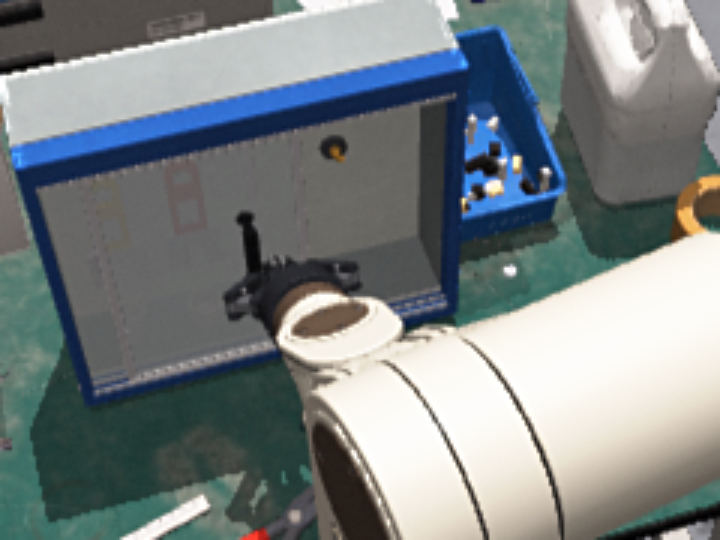

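play_rows(plan=[0,7,-1,0,0,0,0,6,-1,0,0,0,0,0,0,0,0,0])

```text
clock: 10.12
eef_pos: [0.5659, 0.0669, 0.1885]
tool_rot: [0.006, 0.885, 0.001, 0.466]
ft_force: [0.4, 0.2, 1.1]
grip_width: -0.0002
```

```bash
cat >> h.py <<'E'
def pullval(c,zl=.225,zh=.245):
    """panel value from black pull bar's upper part in a top picture"""
    g=c["frame"].max(2).astype(int);best=[]
    for v in np.arange(-.005,.18,.001):
        s=[]
        for z in np.arange(zl,zh,.003):
            for dy in(-.004,0,.004):
                u,w=proj(c,c2w([-.08,-.132+v+dy,z]));s.append(g[int(round(w)),int(round(u))])
        best.append((np.mean(s),round(v,3)))
    return sorted(best)[:5]
E
python3 - <<'E'
from h import *
from workcell import bot
print(pullval(dict(np.load("/tmp/top0.npz"))));print(pullval(dict(np.load("/tmp/top4.npz"))))
go(bot,c2w([-.081,.018,.19]),horizD(YAW,.6))
c=bot.camera("top"); np.savez("/tmp/top5.npz",**c);print(pullval(c))
E
```

```text
[(np.float64(8.380952380952381), np.float64(0.017)), (np.float64(10.380952380952381), np.float64(0.015)), (np.float64(10.952380952380953), np.float64(0.014)), (np.float64(11.80952380952381), np.float64(0.016)), (np.float64(15.666666666666666), np.float64(0.019))]
[(np.float64(11.761904761904763), np.float64(0.144)), (np.float64(11.80952380952381), np.float64(0.145)), (np.float64(12.19047619047619), np.float64(0.146)), (np.float64(18.38095238095238), np.float64(0.147)), (np.float64(18.666666666666668), np.float64(0.143))]
t 10.125 now [0.5659 0.0669 0.1885] F [0.4 0.2 1.1] w -0.0002 q [ 0.21  0.05 -0.93 -0.37 -0.17  0.13]
turn(tool) [ 0.0043 -0.0023 -0.0062] deg 0.5 shift in new tool axes [-0.4 11.3 -2. ]
shift in present tool axes [-0.4 11.3 -1.9]
[(np.float64(11.095238095238095), np.float64(0.157)), (np.float64(12.285714285714286), np.float64(0.155)), (np.float64(12.714285714285714), np.float64(0.156)), (np.float64(15.476190476190476), np.float64(0.158)), (np.float64(17.857142857142858), np.float64(0.159))]
```

play_rows(plan=[0,6,-1,0,0,0,0,5,0,0,0,0,0,0,0,0,0,0])

```text
clock: 10.55
eef_pos: [0.5652, 0.0779, 0.1891]
tool_rot: [0.006, 0.885, 0.001, 0.465]
ft_force: [-0.1, -0.2, -0.0]
grip_width: -0.0003
```

Run:
```python
from h import *
from workcell import bot
go(bot,c2w([-.18,-.0,.27]),horizD(YAW,.8))
c=bot.camera("top"); np.savez("/tmp/top6.npz",**c);print(pullval(c))
```

```text
t 10.55 now [0.5652 0.0779 0.1891] F [-0.1 -0.2 -0. ] w -0.0003 q [ 0.24  0.05 -0.93 -0.36 -0.2   0.15]
turn(tool) [ 0.0048  0.1976 -0.0058] deg 11.3 shift in new tool axes [  15.1  -17.7 -127.4]
shift in present tool axes [ -10.3  -17.1 -127.9]
[(np.float64(11.047619047619047), np.float64(0.168)), (np.float64(11.380952380952381), np.float64(0.167)), (np.float64(12.761904761904763), np.float64(0.166)), (np.float64(15.571428571428571), np.float64(0.169)), (np.float64(21.0), np.float64(0.17))]
```

Run:
```python
from h import *
c=dict(np.load("/tmp/top6.npz"))
f=c["frame"][140:180,222:262];cv2.imwrite("pics/hook.png",cv2.resize(f,None,fx=14,fy=14,interpolation=cv2.INTER_NEAREST))
W=cloud(c);np.set_printoptions(linewidth=200)
print((W[150:170:2,230:256:2,0]*1000).round(0));
```

```text
[[588. 587. 587. 586. 586. 585. 586. 588. 587. 692. 690. 694. 693.]
 [590. 585. 589. 586. 691. 694. 693. 698. 691. 694. 695. 697. 695.]
 [698. 693. 689. 695. 695. 693. 693. 694. 692. 692. 694. 691. 695.]
 [690. 695. 694. 694. 690. 686. 688. 688. 695. 695. 693. 693. 689.]
 [694. 694. 691. 691. 685. 683. 687. 684. 694. 692. 691. 693. 696.]
 [695. 691. 695. 694. 688. 683. 679. 684. 695. 691. 694. 696. 693.]
 [695. 697. 690. 694. 686. 687. 665. 657. 696. 695. 691. 693. 692.]
 [696. 694. 699. 696. 696. 694. 694. 694. 692. 695. 693. 693. 691.]
 [694. 693. 693. 696. 693. 691. 692. 696. 697. 693. 696. 694. 690.]
 [695. 695. 694. 691. 695. 695. 691. 694. 694. 692. 695. 694. 691.]]
```

View pics/hook.png

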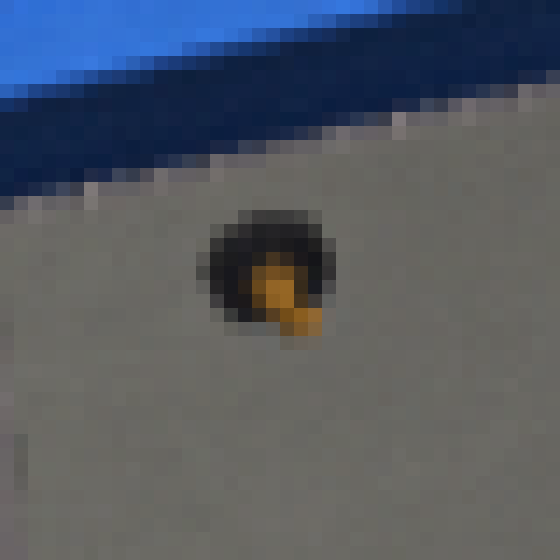

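play_rows(plan=[0,-6,0,0,0,0,0,-10,-20,0,0,0,0,-10,-35,0,0,0,0,-10,-40,0,0.1,0])

```text
clock: 11.1
eef_pos: [0.4894, 0.0425, 0.2354]
tool_rot: [0.006, 0.906, 0.0, 0.424]
ft_force: [2.0, -0.0, 0.3]
grip_width: 0.0001
```

```bash
cat > /tmp/hook.py <<'E'
from h import *
c=dict(np.load("/tmp/top6.npz"));f=c["frame"];hsv=cv2.cvtColor(f,cv2.COLOR_BGR2HSV)
g=f.max(2).astype(int)
box=np.zeros(g.shape,bool);box[153:168,232:250]=1
brass=box&(hsv[...,1]>110)&(hsv[...,0]<30)&(g>70)
dark=box&(g<75)&~brass
print(dark.sum(),brass.sum(),np.argwhere(brass).mean(0),np.argwhere(dark|brass).mean(0))
t=np.linspace(0,2*np.pi,24)
K=8
def ren(y,z):
    D=np.zeros((384*0+40*K,40*K),np.uint8);B=D.copy()
    pr=lambda p:(np.array(proj(c,c2w([.0495+p[0],y+p[1],z+p[2]])))-[222,140]+.5)*K
    pts=np.array([pr((x,.014*np.cos(a),.014*np.sin(a))) for x in(0,-.008) for a in t])
    cv2.fillPoly(D,[cv2.convexHull(pts.astype(np.float32)).astype(np.int32)],1)
    L=[pr((-.008,0,0)),pr((-.020,0,0)),pr((-.036,0,.016))]
    w=int(.006*493/1.05*K)
    cv2.polylines(B,[np.array(L).astype(np.int32)],False,1,w)
    return D|B,B
def ds(M): return cv2.resize(M.astype(np.float32),(40,40),interpolation=cv2.INTER_AREA)
A=(dark|brass)[140:180,222:262].astype(float);Bm=brass[140:180,222:262].astype(float)
res=[]
for y in np.arange(-.12,-.085,.001):
    for z in np.arange(.18,.22,.001):
        M,B=ren(y,z);res.append((np.abs(ds(M)-A).sum()+np.abs(ds(B)-Bm).sum(),y,z))
res.sort();print([tuple(np.round(r,4)) for r in res[:6]])
_,y,z=res[0];M,B=ren(y,z)
im=cv2.resize(f[140:180,222:262],None,fx=8,fy=8,interpolation=cv2.INTER_NEAREST)
im[cv2.morphologyEx(M,cv2.MORPH_GRADIENT,np.ones((3,3)))>0]=(255,255,255);im[cv2.morphologyEx(B,cv2.MORPH_GRADIENT,np.ones((3,3)))>0]=(0,255,0)
cv2.imwrite("pics/hookfit.png",cv2.resize(im,None,fx=1.5,fy=1.5))
print("tip world",c2w([.0495-.036,y,z+.016]),"seat",c2w([.0345,y,z+.003]))
E
python3 /tmp/hook.py
python3 - <<'E'
import sys;sys.path.insert(0,'.')
from h import *
from workcell import bot
go(bot,[.43,-.05,.15],down(-.3+np.pi))
for n in("top","scene"):
    c=bot.camera(n);np.savez(f"/tmp/{n}7.npz",**c);cv2.imwrite(f"pics/{n}7.png",c["frame"])
E
```

```text
49 16 [161.0625 241.75  ] [158.93846154 240.92307692]
[(np.float64(14.1562), np.float64(-0.1), np.float64(0.195)), (np.float64(14.1719), np.float64(-0.1), np.float64(0.196)), (np.float64(14.9844), np.float64(-0.099), np.float64(0.196)), (np.float64(15.1406), np.float64(-0.099), np.float64(0.195)), (np.float64(15.7188), np.float64(-0.099), np.float64(0.197)), (np.float64(16.375), np.float64(-0.1), np.float64(0.194))]
tip world [ 0.65804941 -0.04062374  0.211     ] seat [ 0.67904846 -0.04082323  0.198     ]
t 11.1 now [0.4894 0.0425 0.2354] F [ 2.  -0.   0.3] w 0.0001 q [ 0.16 -0.26 -0.91  0.06 -0.13  0.12]
turn(tool) [0.1322 0.8687 0.2679] deg 52.6 shift in new tool axes [  29.5 -105.9   85.4]
shift in present tool axes [102.6 -93.6   9.4]
```

View pics/hookfit.png

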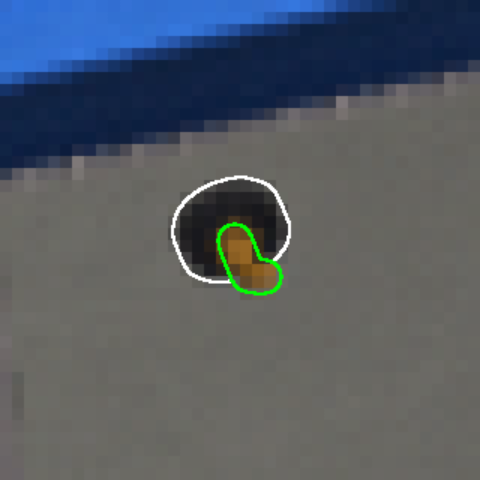

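View pics/top7.png

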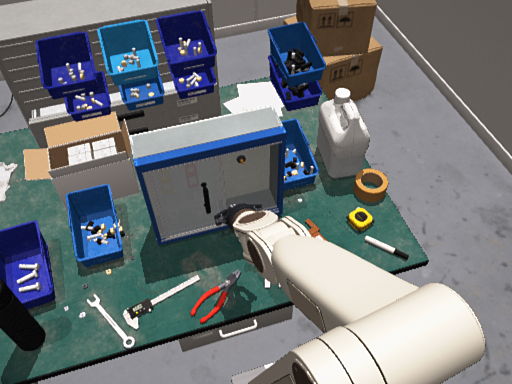

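```bash
sed -n '1,200p' /tmp/m.py | sed -e '/^for i in range(3)/,$d' > /tmp/m2.py
cat >> /tmp/m2.py <<'E'
def cost1(v,ns):
    e=0
    for n in ns:
        c=C[n];I=img(c,v);m2=cv2.morphologyEx(masks[n],cv2.MORPH_CLOSE,np.ones((9,9)));e+=(I!=m2).sum()
    return e
import itertools
for ns in(["scene"],["top"],["scene","top"]):
    R=[]
    for x in np.arange(.414,.438,.002):
        for y in np.arange(-.060,-.040,.002):
            for t in np.arange(-.42,-.18,.03): R.append((cost1((x,y,t),ns),x,y,t))
    R.sort();R=np.array(R);k=R[R[:,0]<=R[0,0]*1.1+2];print(ns,R[0].round(4),k.mean(0).round(4),len(k))
E
python3 /tmp/m2.py
```

```text
scene front 267 [-0.2632  0.5585] std 0.0030861586628028737 -0.14345286014215897 -0.13530623063553993 at y=.06: 0.5427157289987583 0.36441728511872884
top front 1492 [0.0091 0.588 ] std 0.0027023530225642033 -0.14109497347714095 0.2584522457876618 at y=.06: 0.5885573319612462 0.36498279243017184
['scene'] [23.     0.424 -0.048 -0.3  ] [23.     0.424 -0.048 -0.3  ] 1
['top'] [33.     0.426 -0.056 -0.27 ] [35.25    0.4265 -0.0545 -0.3   ] 4
['scene', 'top'] [ 8.70e+01  4.28e-01 -5.40e-02 -3.00e-01] [ 9.20e+01  4.27e-01 -5.40e-02 -3.00e-01] 2
```

Run:
```python
import cv2
f=cv2.imread("pics/scene7.png");cv2.imwrite("pics/s7.png",cv2.resize(f[120:290,140:340],None,fx=3,fy=3))
```

```text
(no output)
```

View pics/s7.png

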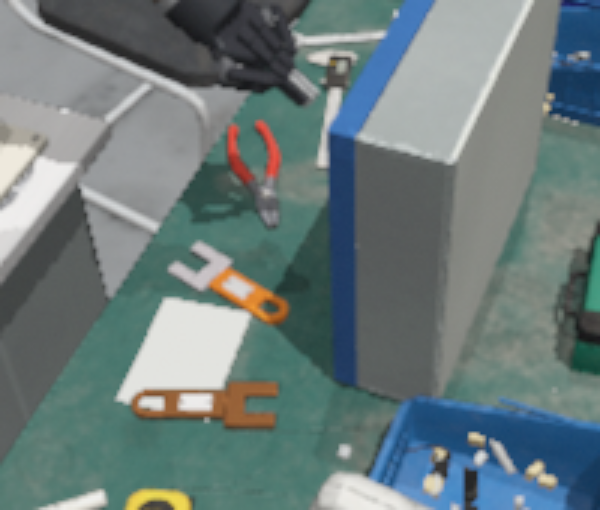

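```bash
cat >> h.py <<'E'
G=np.array([.4255,-.0515]);GY=-.30;T=.2
RG=down(GY+np.pi)*Rn.from_euler('y',T)
E
python3 - <<'E'
from h import *
from workcell import bot
print(RG.as_matrix().round(2).tolist())
go(bot,[*G,.10],RG)
import kin
for z in(.1,.011): print(kin.ik(np.array([*G,z]),RG.apply([0,0,1])))
E
```

```text
[[-0.94, 0.3, -0.19], [0.29, 0.96, 0.06], [0.2, 0.0, -0.98]]
t 11.2 now [0.4923 0.0425 0.2419] F [0.  0.3 1.2] w 0.0 q [ 0.16 -0.26 -0.9   0.06 -0.13  0.12]
turn(tool) [0.1092 1.0778 0.2824] deg 64.1 shift in new tool axes [   7.1 -109.5  146.3]
shift in present tool axes [151.  -95.8  38.3]
(array([-0.14173521,  0.37230534, -0.25176369,  1.14429268,  0.03131638]), np.float64(2.156083167562822e-11), np.float64(0.0))
(array([-0.14173521,  0.50212422, -0.35126604,  0.91497145,  0.03131638]), np.float64(1.1663999956178395e-13), np.float64(0.0))
```

Turn in 7 rows (0.0156, 0.154, 0.0403), then shift.

play_rows(plan=[0,0,-8,0.0156,0.154,0.0403,0,0,-8,0.0156,0.154,0.0403,0,0,0,0.0156,0.154,0.0403,0,0,0,0.0156,0.154,0.0403,0,0,0,0.0156,0.154,0.0403,0,0,0,0.0156,0.154,0.0403,0,0,0,0.0156,0.154,0.0403,0,-25,20,0,0,0,0,-25,20,0,0,0,0,-25,20,0,0,0,0,-25,20,0,0,0], hand=70)

```text
clock: 12.58
eef_pos: [0.4396, -0.0487, 0.1678]
tool_rot: [0.147, 0.985, 0.014, -0.093]
ft_force: [0.0, 1.0, 0.4]
grip_width: 0.0595
```

Run:
```python
from h import *
from workcell import bot
go(bot,[*G,.05],RG)
for n in("top","scene"):
    c=bot.camera(n);np.savez(f"/tmp/{n}8.npz",**c)
    f=c["frame"]; cv2.imwrite(f"pics/{n}8.png",cv2.resize(f[150:290,150:330] if n=="scene" else f[150:330,200:400],None,fx=3.5 if n=="scene" else 3,fy=3.5 if n=="scene" else 3))
```

```text
t 12.575 now [ 0.4396 -0.0487  0.1678] F [0.  1.  0.4] w 0.0595 q [-0.13  0.32 -0.1   1.33  0.03  0.16]
turn(tool) [0.0003 0.0108 0.0044] deg 0.7 shift in new tool axes [-11.   -6.9 117.9]
shift in present tool axes [ -9.7  -7.  118. ]
```

View pics/scene8.png

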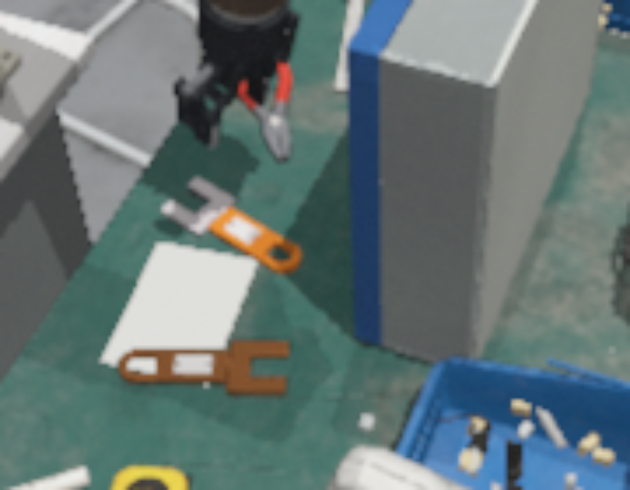

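View pics/top8.png

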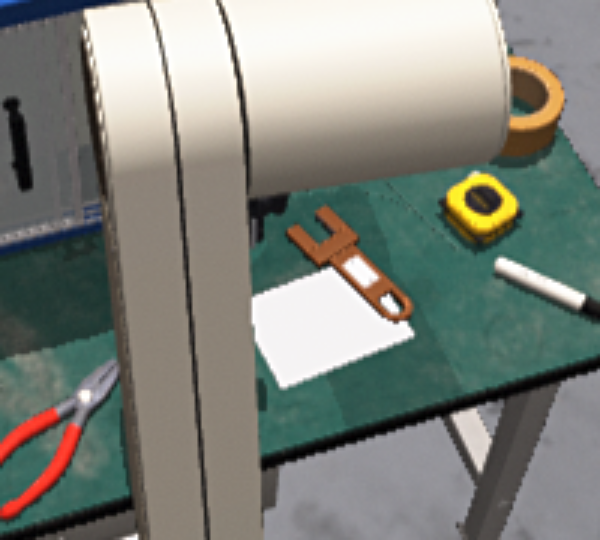

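Aligned above the gauge, which is visible in the scene view. I descend to z≈0.05 and check.

play_rows(plan=[-3,-2,30,0,0,0,-3,-2,30,0,0,0,-3,-2,30,0,0,0,-2,-1,24,0,0,0,0,0,0,0,0.01,0])

```text
clock: 13.3
eef_pos: [0.4255, -0.0506, 0.0546]
tool_rot: [0.146, 0.984, 0.015, -0.101]
ft_force: [-0.9, -0.4, 0.6]
grip_width: 0.0593
```

Run:
```python
from h import *
from workcell import bot
go(bot,[*G,.012],RG)
c=bot.camera("scene")
f=c["frame"]; cv2.imwrite("pics/scene9.png",cv2.resize(f[170:260,160:270],None,fx=6,fy=6))
print(proj(c,[*G,.008]))
```

```text
t 13.3 now [ 0.4255 -0.0506  0.0546] F [-0.9 -0.4  0.6] w 0.0593 q [-0.14  0.43 -0.28  1.06  0.03  0.15]
turn(tool) [-0.0004 -0.004   0.0048] deg 0.4 shift in new tool axes [-8.7 -0.9 41.7]
shift in present tool axes [-8.9 -0.9 41.6]
(np.float64(216.65998866348934), np.float64(214.16937225415987))
```

View pics/scene9.png

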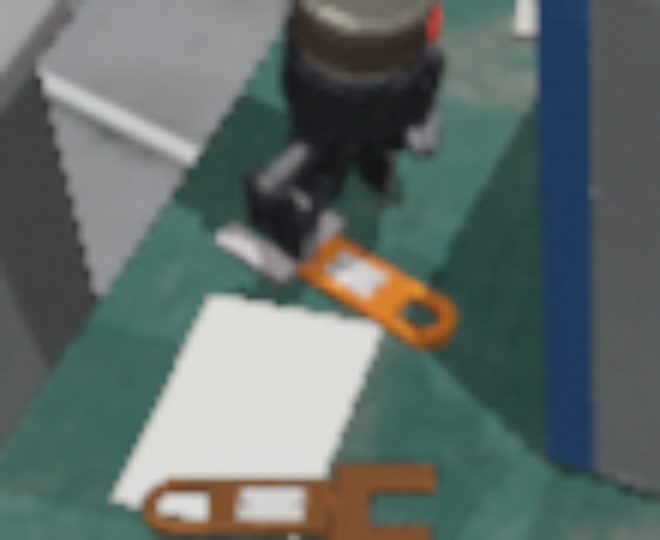

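play_rows(plan=[-3,-0.5,14,0,0,0,-3,-0.5,14,0,0,0,-2.5,0,12,0,0,0,0,0,0,0,0,0])

```text
clock: 13.85
eef_pos: [0.4252, -0.0521, 0.0144]
tool_rot: [0.147, 0.984, 0.015, -0.1]
ft_force: [-0.6, -0.1, 0.1]
grip_width: 0.0598
```

Run:
```python
from h import *
from workcell import bot
go(bot,[*G,.012],RG)
c=bot.camera("scene")
f=c["frame"]; cv2.imwrite("pics/scene10.png",cv2.resize(f[180:250,170:260],None,fx=7,fy=7))
```

```text
t 13.85 now [ 0.4252 -0.0521  0.0144] F [-0.6 -0.1  0.1] w 0.0598 q [-0.14  0.49 -0.32  0.97  0.03  0.15]
turn(tool) [-0.0007 -0.0034  0.0042] deg 0.3 shift in new tool axes [-0.5  0.7  2.3]
shift in present tool axes [-0.5  0.7  2.3]
```

View pics/scene10.png

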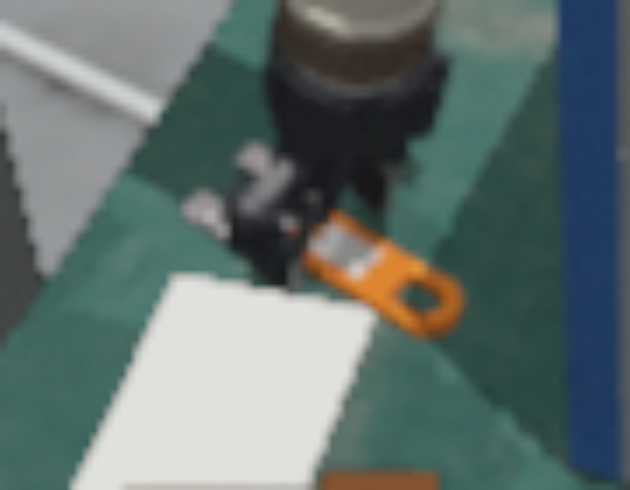

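play_rows(plan=[-4,0,1,0,0,0,0,0,0,0,0,0])

```text
clock: 14.15
eef_pos: [0.4306, -0.0535, 0.0139]
tool_rot: [0.147, 0.984, 0.015, -0.099]
ft_force: [0.5, 0.4, -1.0]
grip_width: 0.06
```

play_rows(plan=[0,0,0,0,0,0,0,0,0,0,0,0,0,0,0,0,0,0,0,0,0,0,0,0,0,0,0,0,0,0], hand=0)

```text
clock: 14.78
eef_pos: [0.4302, -0.0533, 0.0143]
tool_rot: [0.146, 0.984, 0.015, -0.099]
ft_force: [0.0, 0.1, 5.1]
grip_width: 0.0316
```

Run:
```python
from h import *
from workcell import bot
go(bot,[*G,.012],RG)
c=bot.camera("scene")
f=c["frame"]; cv2.imwrite("pics/scene11.png",cv2.resize(f[180:250,170:260],None,fx=7,fy=7))
```

```text
t 14.775 now [ 0.4302 -0.0533  0.0143] F [0.  0.1 5.1] w 0.0316 q [-0.14  0.49 -0.31  0.97  0.03  0.15]
turn(tool) [-0.0001  0.0001  0.0045] deg 0.3 shift in new tool axes [4.5 0.3 3.2]
shift in present tool axes [4.5 0.3 3.2]
```

View pics/scene11.png

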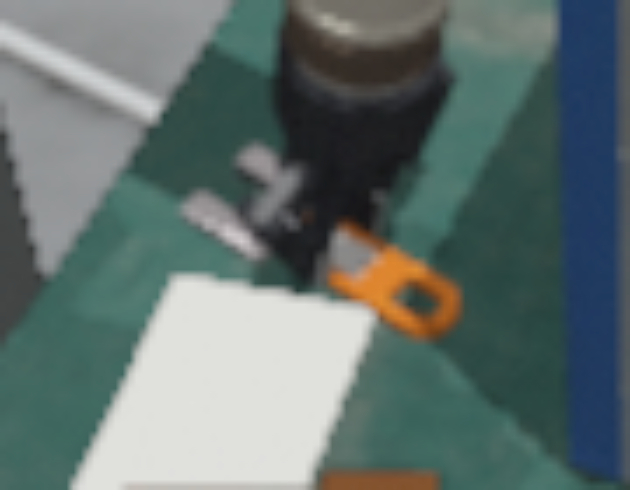

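play_rows(plan=[0,0,-15,0,0,0,0,0,-25,0,0,0,0,0,-30,0,0,0,0,0,-30,0,0,0,0,0,-30,0,0,0,0,0,-20,0,0,0])

```text
clock: 15.58
eef_pos: [0.4588, -0.0623, 0.1615]
tool_rot: [0.147, 0.984, 0.015, -0.099]
ft_force: [-0.2, 0.2, -2.2]
grip_width: 0.0313
```

Run:
```python
from h import *
from workcell import bot
import kin
for x in(.46,.5,.54,.58,.62,.65,.68):
  for z in(.13,.16,.2,.23):
    r=[]
    for tl in np.arange(.2,1.2,.1):
        q,e,a=kin.ik(np.array([x,-.045,z]),[np.cos(tl),0,-np.sin(tl)])
        if e<1 and a<.5 and q[2]>-1.07 and q[3]>-1.9: r.append(round(tl,1))
    print(x,z,r[:1],end="; ")
  print()
go(bot,[.47,-.045,.2],horizD(YAW,.8))
for n in("top","scene"):
    c=bot.camera(n);np.savez(f"/tmp/{n}12.npz",**c)
    f=c["frame"]; cv2.imwrite(f"pics/{n}12.png",cv2.resize(f[140:260,160:300],None,fx=4,fy=4))
```

```text
0.46 0.13 [np.float64(0.9)]; 0.46 0.16 [np.float64(0.8)]; 0.46 0.2 [np.float64(0.7)]; 0.46 0.23 [np.float64(0.6)]; 
0.5 0.13 [np.float64(0.8)]; 0.5 0.16 [np.float64(0.7)]; 0.5 0.2 [np.float64(0.6)]; 0.5 0.23 [np.float64(0.6)]; 
0.54 0.13 [np.float64(0.7)]; 0.54 0.16 [np.float64(0.6)]; 0.54 0.2 [np.float64(0.6)]; 0.54 0.23 [np.float64(0.5)]; 
0.58 0.13 [np.float64(0.6)]; 0.58 0.16 [np.float64(0.5)]; 0.58 0.2 [np.float64(0.5)]; 0.58 0.23 [np.float64(0.4)]; 
0.62 0.13 [np.float64(0.4)]; 0.62 0.16 [np.float64(0.3)]; 0.62 0.2 [np.float64(0.3)]; 0.62 0.23 [np.float64(0.3)]; 
0.65 0.13 [np.float64(0.2)]; 0.65 0.16 [np.float64(0.2)]; 0.65 0.2 [np.float64(0.2)]; 0.65 0.23 [np.float64(0.2)]; 
0.68 0.13 [np.float64(0.2)]; 0.68 0.16 [np.float64(0.2)]; 0.68 0.2 [np.float64(0.2)]; 0.68 0.23 [np.float64(0.2)]; 
t 15.575 now [ 0.4588 -0.0623  0.1615] F [-0.2  0.2 -2.2] w 0.0313 q [-0.15  0.37 -0.05  1.35  0.03  0.14]
turn(tool) [-0.0834 -0.9639 -0.2857] deg 57.8 shift in new tool axes [-34.8  17.4 -19.9]
shift in present tool axes [  2.1  19.8 -38.9]
```

View pics/scene12.png

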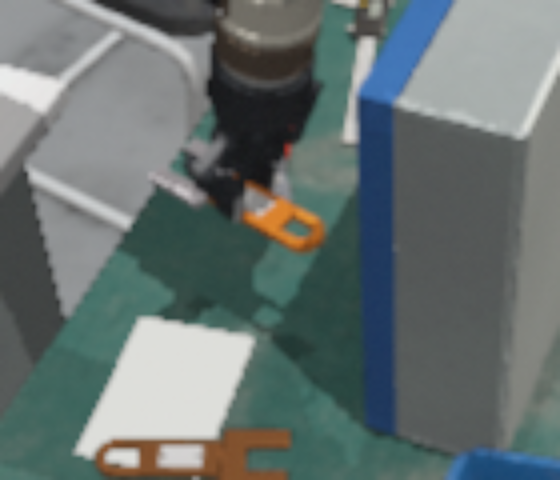

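play_rows(plan=[10,0,-20,0,0,0,10,0,-20,0,0,0,0,0,0,-0.0139,-0.1607,-0.0476,0,0,0,-0.0139,-0.1607,-0.0476,0,0,0,-0.0139,-0.1607,-0.0476,0,0,0,-0.0139,-0.1607,-0.0476,0,0,0,-0.0139,-0.1607,-0.0476,0,0,0,-0.0139,-0.1607,-0.0476,0,0,0,0,0,0])

```text
clock: 16.8
eef_pos: [0.439, -0.0574, 0.1949]
tool_rot: [0.006, 0.93, -0.0, 0.368]
ft_force: [-0.5, -0.9, -2.3]
grip_width: 0.0312
```

```bash
cat >> h.py <<'E'
TIP=np.array([.658,-.0406,.2115]);SEAT=np.array([.679,-.0408,.1985])
E
python3 - <<'E'
from h import *
from workcell import bot
go(bot,[.47,-.045,.2],horizD(YAW,.6))
for n in("top","scene"):
    c=bot.camera(n);np.savez(f"/tmp/{n}13.npz",**c)
    f=c["frame"]; cv2.imwrite(f"pics/{n}13.png",cv2.resize(f[140:260,180:320],None,fx=4.5,fy=4.5))
E
```

```text
t 16.8 now [ 0.439  -0.0574  0.1949] F [-0.5 -0.9 -2.3] w 0.0312 q [-0.23 -0.29 -0.94  0.18  0.15 -0.16]
turn(tool) [ 0.001  -0.2169 -0.0043] deg 12.4 shift in new tool axes [-21.6  12.7  22.6]
shift in present tool axes [-25.9  12.8  17.5]
```

View pics/scene13.png

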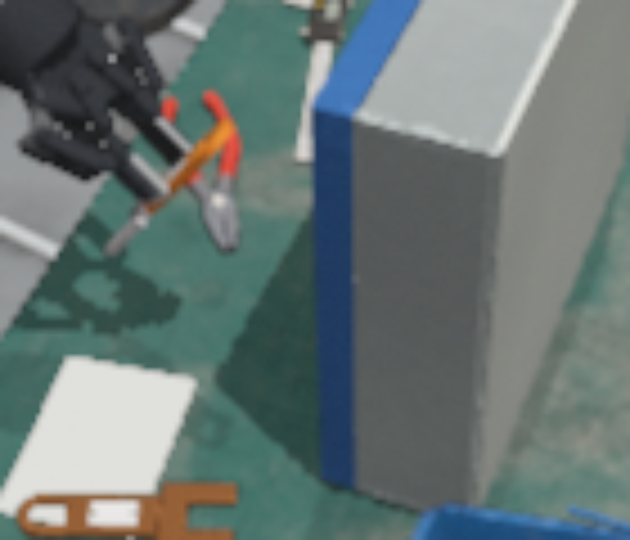

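View pics/top13.png

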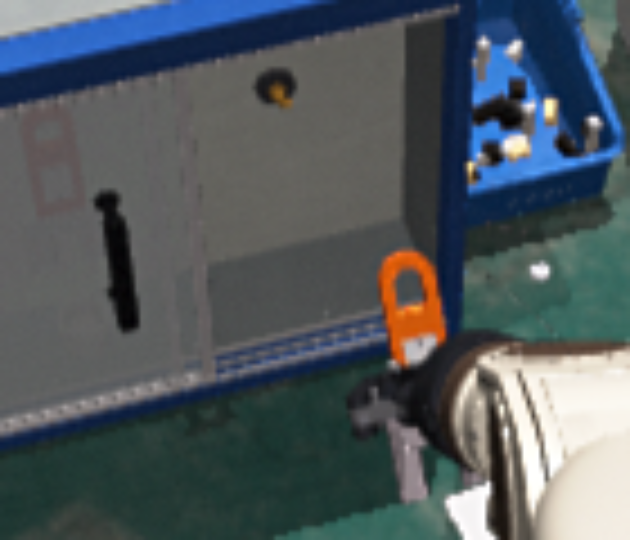

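```bash
cat > gf.py <<'E'
from h import *
from scipy.optimize import minimize
a=np.linspace(-np.pi/2,np.pi/2,16)
ring=[(30,-17)]+[(62+17*np.cos(t),17*np.sin(t)) for t in a]+[(30,17)]
slot=[(45,-9)]+[(62+9*np.cos(t),9*np.sin(t)) for t in a]+[(45,9)]
def gpose(p,Q,v):
    """v: g0x mm, depth(z of TCP above gauge underside), t tilt, gy mm"""
    g0x,dz,t,gy=v
    RtG=Rn.from_euler('y',-t)*Rn.from_matrix(np.array([[-1,0,0],[0,1,0],[0,0,-1]],float)) # gauge->tool
    RG_=Q*RtG
    return RG_, p-RG_.apply(np.array([g0x,gy,dz])/1000)
def ring_uv(c,R,o,poly,z): return np.array([proj(c,o+R.apply(np.array([x,y,z])/1000)) for x,y in poly])
def omask(c,box):
    hsv=cv2.cvtColor(c["frame"],cv2.COLOR_BGR2HSV);o=np.zeros((384,512),bool);o[box[0]:box[1],box[2]:box[3]]=1
    return (o&(hsv[...,0]>4)&(hsv[...,0]<22)&(hsv[...,1]>150)&(hsv[...,2]>90)).astype(np.uint8)
E
cat > /tmp/g13.py <<'E'
from gf import *
from workcell import bot
o=bot.get_obs();p=o["eef_pos"];Q=Rn.from_quat(o["tool_rot"])
c=dict(np.load("/tmp/top13.npz"))
m=omask(c,(190,225,255,285));v_,u_=np.nonzero(m);print(m.sum(),u_.mean(),v_.mean(),u_.min(),u_.max(),v_.min())
W=cloud(c)[m>0];W=W[np.isfinite(W[:,0])]
# plane of ring
RG_,og=gpose(p,Q,(5,14.3,.2,0))
loc=RG_.inv().apply(W-og)*1000
loc=loc[abs(loc[:,2]-8)<15];print("depth pts in gauge frame med",np.median(loc,0).round(1),"max",np.percentile(loc,98,axis=0).round(1),np.percentile(loc,2,axis=0).round(1))
ox=[(x,y) for x,y in ring]
def cost(v):
    R,o_=gpose(p,Q,(v[0],14.3,.2,v[1]));B=np.zeros((384,512),np.uint8)
    # orange from x=33 up minus slot
    cv2.fillPoly(B,[np.round(ring_uv(c,R,o_,ring,8)*256).astype(np.int32)],1,cv2.LINE_8,8)
    cv2.fillPoly(B,[np.round(ring_uv(c,R,o_,ring,0)*256).astype(np.int32)],1,cv2.LINE_8,8)
    S=np.zeros_like(B);cv2.fillPoly(S,[np.round(ring_uv(c,R,o_,slot,8)*256).astype(np.int32)],1,cv2.LINE_8,8)
    top=ring_uv(c,R,o_,[(38,0)],8)[0][1]
    B[S>0]=0;B[int(top):]=0;mm=m.copy();mm[int(top):]=0
    return (B!=mm).sum()
Rr=sorted((cost((g,y)),g,y) for g in np.arange(-8,18,1) for y in np.arange(-8,8.1,1));print(Rr[:6])
v=(Rr[0][1],14.3,.2,Rr[0][2]);R,o_=gpose(p,Q,v);print("eye world",o_+R.apply([.062,0,.004]))
g=cv2.resize(c["frame"][180:230,245:295],None,fx=10,fy=10,interpolation=cv2.INTER_NEAREST)
for q in(ring_uv(c,R,o_,ring,8),ring_uv(c,R,o_,slot,8)): cv2.polylines(g,[np.round((q-[245,180]+.5)*10).astype(np.int32)],True,(255,0,0),1)
cv2.imwrite("pics/g13.png",g)
c=dict(np.load("/tmp/scene13.npz"))
g=cv2.resize(c["frame"][155:205,195:245],None,fx=10,fy=10,interpolation=cv2.INTER_NEAREST)
for q in(ring_uv(c,R,o_,ring,8),ring_uv(c,R,o_,slot,8)): cv2.polylines(g,[np.round((q-[195,155]+.5)*10).astype(np.int32)],True,(255,0,0),1)
cv2.imwrite("pics/g13s.png",g)
E
python3 /tmp/g13.py
```

```text
206 270.70388349514565 206.76699029126215 264 278 196
depth pts in gauge frame med [31.8  1.3  9.8] max [64.8 15.2 16. ] [  3.7 -17.9   3.1]
[(np.int64(50), np.int64(17), np.float64(1.0)), (np.int64(50), np.int64(17), np.float64(2.0)), (np.int64(56), np.int64(16), np.float64(1.0)), (np.int64(57), np.int64(17), np.float64(3.0)), (np.int64(58), np.int64(16), np.float64(2.0)), (np.int64(59), np.int64(17), np.float64(5.0))]
eye world [ 0.4812906  -0.0603502   0.23479553]
```

View pics/g13.png

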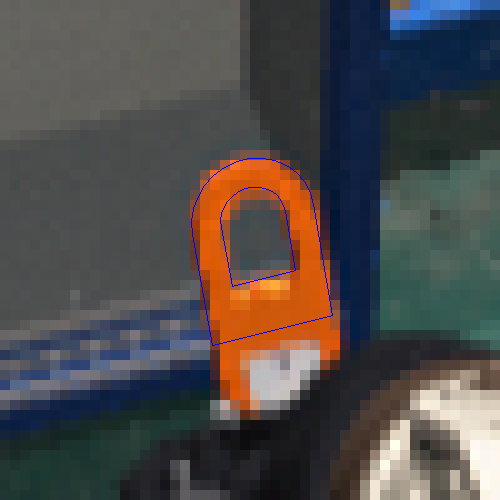

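View pics/g13s.png

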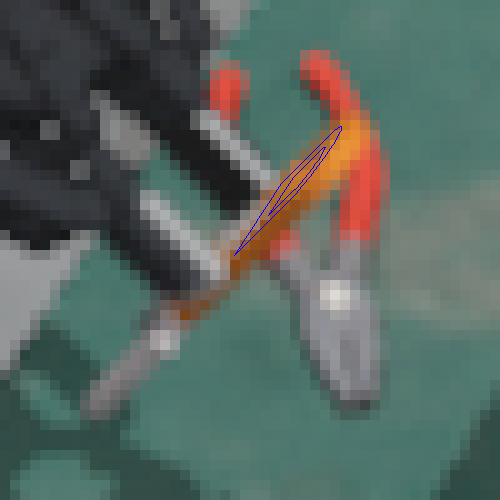

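```bash
cat >> gf.py <<'E'
full=[(24,-17)]+[(62+17*np.cos(t),17*np.sin(t)) for t in a]+[(24,17)]
def draw(c,R,o_,cut):
    B=np.zeros((384,512),np.uint8)
    P=np.concatenate([ring_uv(c,R,o_,cut,8),ring_uv(c,R,o_,cut,0)]).astype(np.float32)
    H=cv2.convexHull(P); cv2.fillPoly(B,[np.round(H*256).astype(np.int32)],1,cv2.LINE_8,8)
    s8=np.zeros_like(B);s0=s8.copy()
    cv2.fillPoly(s8,[np.round(ring_uv(c,R,o_,slot,8)*256).astype(np.int32)],1,cv2.LINE_8,8)
    cv2.fillPoly(s0,[np.round(ring_uv(c,R,o_,slot,0)*256).astype(np.int32)],1,cv2.LINE_8,8)
    B[(s8&s0)>0]=0
    return B
E
cat > /tmp/g14.py <<'E'
from gf import *
from workcell import bot
o=bot.get_obs();p=o["eef_pos"];Q=Rn.from_quat(o["tool_rot"])
ct=dict(np.load("/tmp/top13.npz"));cs=dict(np.load("/tmp/scene13.npz"))
mt=omask(ct,(190,225,255,285))
hsv=cv2.cvtColor(cs["frame"],cv2.COLOR_BGR2HSV);ms=np.zeros((384,512),np.uint8)
ms[160:190,208:236]=((hsv[...,0]>7)&(hsv[...,0]<22)&(hsv[...,1]>130)&(hsv[...,2]>80))[160:190,208:236]
print(mt.sum(),ms.sum())
def cost(v,ret=False):
    g0x,dz,t,gy,du,dv=v
    R,o_=gpose(p,Q,(g0x,dz,t,gy));e=0
    for c,m,tag in((ct,mt,'t'),(cs,ms,'s')):
        B=draw(c,R,o_,full)
        # compare only beyond x=26: use half plane in image
        q=ring_uv(c,R,o_,[(28,0),(62,0)],4);d=q[1]-q[0]
        V,U=np.mgrid[0:384,0:512];h=((U-q[0][0])*d[0]+(V-q[0][1])*d[1])>0
        e+=((B!=m)&h).sum()+ .0
    return e+ (gy/4)**2+((dz-13)/3)**2
best=None
import itertools
for g0,t0,dz0 in itertools.product((0,6,12),(-.2,0,.2),(11,14)):
    x0=np.array([g0,dz0,t0,0,0,0.]);sx=np.vstack([x0]+[x0+np.eye(6)[i]*s for i,s in enumerate((5,4,.15,4,1,1))])
    r=minimize(cost,x0,method="Nelder-Mead",options=dict(initial_simplex=sx,xatol=.02,fatol=.05,maxiter=250))
    if best is None or r.fun<best.fun:best=r
    print(r.x[:4].round(2),round(r.fun,1))
v=best.x[:4];R,o_=gpose(p,Q,v);print("BEST",v.round(3),best.fun,"eye in tool mm",(Q.inv().apply(o_+R.apply([.062,0,.004])-p)*1000).round(1))
for c,b,nm in((ct,(180,245),"t"),(cs,(155,195),"s")):
    g=cv2.resize(c["frame"][b[0]:b[0]+50,b[1]:b[1]+50],None,fx=10,fy=10,interpolation=cv2.INTER_NEAREST)
    for q in(ring_uv(c,R,o_,full,8),ring_uv(c,R,o_,slot,8),ring_uv(c,R,o_,full,0)): cv2.polylines(g,[np.round((q-[b[1],b[0]]+.5)*10).astype(np.int32)],True,(255,0,0),1)
    cv2.imwrite(f"pics/g14{nm}.png",g)
E
python3 /tmp/g14.py
```

```text
206 69
[18.48 11.81  0.21  0.95] 58.2
[18.79  6.87  0.09  2.36] 76.5
[18.21  6.36  0.09  2.47] 78.3
[19.   12.94  0.23  0.86] 57.0
[20.8  14.15  0.22  1.86] 54.4
[ 8.37 12.78  0.22  0.99] 138.1
[18.82  6.71  0.07  1.92] 69.6
[15.95  4.56  0.05 -0.42] 97.9
[21.15 17.06  0.3   1.8 ] 44.0
[18.9  12.83  0.2   1.99] 60.3
[19.66 15.39  0.25  1.9 ] 49.9
[18.96 12.9   0.17  2.24] 63.3
[20.06 15.79  0.25  2.07] 46.1
[19.92  7.92  0.11  1.52] 78.0
[17.9  10.17  0.16  0.69] 65.9
[20.59 16.47  0.29  1.68] 45.5
[18.05 10.42  0.15  1.98] 69.0
[18.86 12.77  0.19  1.26] 62.1
BEST [21.149 17.062  0.296  1.802] 44.03591558898864 eye in tool mm [-42.9  -1.8   0.6]
```

```bash
python3 -c "
import cv2,numpy as np
cv2.imwrite('pics/g14.png',cv2.resize(np.hstack([cv2.imread('pics/g14t.png'),cv2.imread('pics/g14s.png')]),None,fx=.8,fy=.8))"
```

```text
(no output)
```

View pics/g14.png

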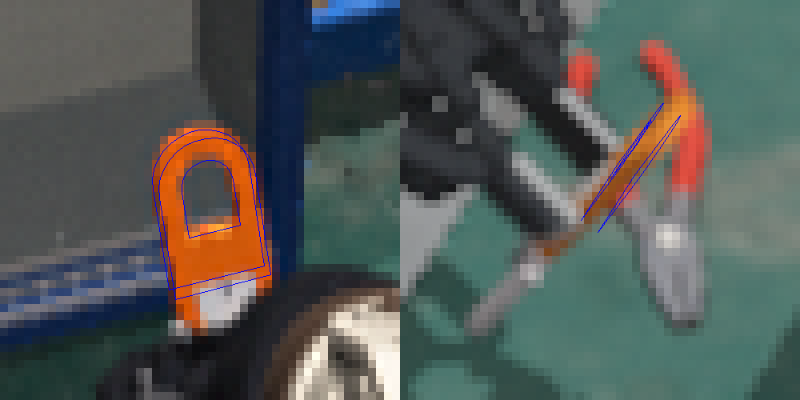

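```bash
python3 - <<'E'
from workcell import bot
import numpy as np
o=bot.get_obs();print(o["clock"],o["eef_pos"],np.abs(o["joint_vel"]).max())
for n in("top","scene"):
    c=bot.camera(n);np.savez(f"/tmp/{n}13.npz",**c); o=bot.get_obs();print(o["clock"],o["eef_pos"],np.abs(o["joint_vel"]).max())
E
python3 /tmp/g14.py | tail -1
```

```text
16.9 [ 0.44728017 -0.05895737  0.20359552] 0.10773611167862959
16.95 [ 0.44948139 -0.05926925  0.20589108] 0.05265430653997128
17.0 [ 0.45043797 -0.05934848  0.2068552 ] 0.012663091582393404
BEST [11.427 13.162  0.202  2.8  ] 37.49289129806113 eye in tool mm [-51.4  -2.8  -1.2]
```

play_rows(plan=[0,0,0,0,0,0,0,0,0,0,0,0])

```text
clock: 17.25
eef_pos: [0.4487, -0.0589, 0.2049]
tool_rot: [0.004, 0.927, -0.002, 0.376]
ft_force: [0.5, 0.1, -1.6]
grip_width: 0.0315
```

```bash
python3 - <<'E'
from workcell import bot
import numpy as np
for n in("top","scene"):
    c=bot.camera(n);np.savez(f"/tmp/{n}13.npz",**c); o=bot.get_obs();print(o["clock"],o["eef_pos"],np.abs(o["joint_vel"]).max())
E
python3 /tmp/g14.py | sort -k5 | tail -8;python3 -c "
import cv2,numpy as np
cv2.imwrite('pics/g14b.png',cv2.resize(np.hstack([cv2.imread('pics/g14t.png'),cv2.imread('pics/g14s.png')]),None,fx=.8,fy=.8))"
```

```text
17.3 [ 0.44823568 -0.05881539  0.20445503] 0.019283762696456347
17.35 [ 0.4478851  -0.05878052  0.20413884] 0.014308988326933106
[ 5.5  12.41  0.19  3.34] 39.7
[ 5.42 13.02  0.19  3.66] 42.8
[ 6.4  14.5   0.21  3.74] 35.1
[ 6.45 14.51  0.22  3.78] 35.1
[4.   8.64 0.13 2.13] 57.4
[3.58 7.28 0.13 2.75] 60.1
[3.51 6.17 0.1  2.51] 61.6
[3.87 6.95 0.1  2.63] 62.5
```

View pics/g14b.png

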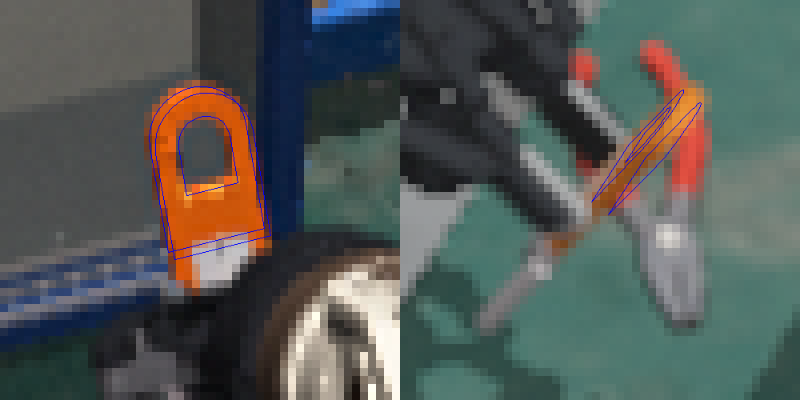

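Run:
```python
from h import *
from workcell import bot
go(bot,[.52,-.038,.215],horizD(YAW,.6))
```

```text
t 17.35 now [ 0.4479 -0.0588  0.2041] F [-0.4  0.5 -2.2] w 0.0316 q [-0.23 -0.28 -0.92  0.18  0.15 -0.16]
turn(tool) [ 2.000e-04 -2.006e-01 -2.000e-04] deg 11.5 shift in new tool axes [-49.6  21.5  53.2]
shift in present tool axes [-59.2  21.5  42.3]
```

play_rows(plan=[-15,5.4,10.5,0,0,0,-15,5.4,10.5,0,0,0,-15,5.4,10.5,0,0,0,-15,5.4,10.5,0,0,0,0,0,0,0,-0.1,0,0,0,0,0,-0.1,0,0,0,0,0,0,0,0,0,0,0,0,0])

```text
clock: 18.35
eef_pos: [0.5209, -0.0378, 0.2161]
tool_rot: [0.004, 0.885, -0.002, 0.466]
ft_force: [0.4, 1.1, -1.4]
grip_width: 0.0315
```

Run:
```python
from h import *
from workcell import bot
go(bot,[.58,-.038,.195],horizD(YAW,.45))
go(bot,[.6244,-.038,.159],horizD(YAW,.3))
```

```text
t 18.35 now [ 0.5209 -0.0378  0.2161] F [ 0.4  1.1 -1.4] w 0.0315 q [-0.13 -0.13 -0.99 -0.25  0.1  -0.07]
turn(tool) [ 0.0002 -0.1511 -0.0002] deg 8.7 shift in new tool axes [-6.7  0.4 62.4]
shift in present tool axes [-16.    0.4  60.7]
t 18.35 now [ 0.5209 -0.0378  0.2161] F [ 0.4  1.1 -1.4] w 0.0315 q [-0.13 -0.13 -0.99 -0.25  0.1  -0.07]
turn(tool) [ 2.000e-04 -3.011e-01 -2.000e-04] deg 17.3 shift in new tool axes [ 24.    0.8 115.7]
shift in present tool axes [-11.4   0.8 117.6]
```

play_rows(plan=[-4,0,15,0,0,0,-4,0,15,0,0,0,-4,0,15,0,0,0,-4,0,15,0,0,0,0,0,0,0,-0.075,0,0,0,0,0,-0.075,0,0,0,0,0,0,0,0,0,0,0,0,0])

```text
clock: 19.35
eef_pos: [0.5798, -0.0385, 0.1956]
tool_rot: [0.004, 0.847, -0.002, 0.531]
ft_force: [0.4, -0.1, -1.2]
grip_width: 0.0316
```

Run:
```python
from h import *
from workcell import bot
go(bot,[.6244,-.038,.159],horizD(YAW,.3))
c=bot.camera("top");np.savez("/tmp/top15.npz",**c);cv2.imwrite("pics/top15.png",cv2.resize(c["frame"][125:225,190:310],None,fx=5,fy=5))
```

```text
t 19.35 now [ 0.5798 -0.0385  0.1956] F [ 0.4 -0.1 -1.2] w 0.0316 q [-0.11  0.15 -1.04 -0.74  0.09 -0.05]
turn(tool) [-0.     -0.1504 -0.0002] deg 8.6 shift in new tool axes [21.8  1.  53.4]
shift in present tool axes [13.5  1.  56.1]
```

View pics/top15.png

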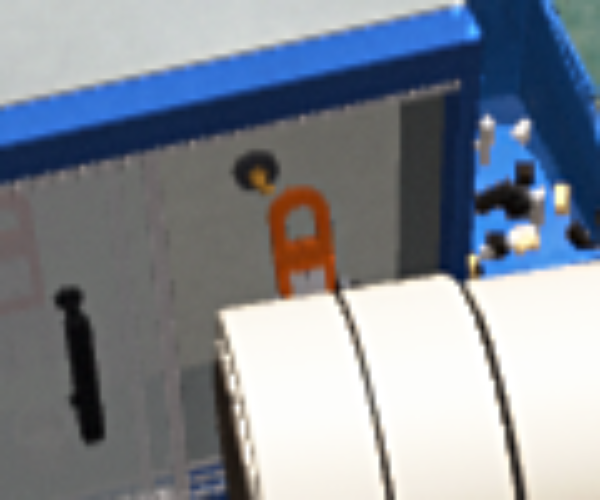

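play_rows(plan=[3,0,13,0,0,0,3,0,13,0,0,0,3,0,12,0,0,0,0,0,0,0,-0.075,0,0,0,0,0,-0.075,0,0,0,0,0,0,0,0,0,0,0,0,0])

```text
clock: 20.27
eef_pos: [0.6121, -0.0391, 0.1711]
tool_rot: [0.004, 0.805, -0.003, 0.593]
ft_force: [0.1, -0.1, -2.2]
grip_width: 0.0312
```

Run:
```python
from h import *
from workcell import bot
go(bot,[.6244,-.038,.159],horizD(YAW,.3))
```

```text
t 20.275 now [ 0.6121 -0.0391  0.1711] F [ 0.1 -0.1 -2.2] w 0.0312 q [-0.11  0.47 -1.08 -1.25  0.1  -0.03]
turn(tool) [ 0.0002 -0.0022 -0.0003] deg 0.1 shift in new tool axes [ 7.9  1.2 15.3]
shift in present tool axes [ 7.9  1.2 15.4]
```

play_rows(plan=[4,0.5,8,0,0,0,4,0.5,7,0,0,0,0,0,0,0,0,0,0,0,0,0,0,0])

```text
clock: 20.78
eef_pos: [0.6232, -0.038, 0.1584]
tool_rot: [0.004, 0.805, -0.003, 0.593]
ft_force: [0.2, -0.0, -2.5]
grip_width: 0.0312
```

```bash
cat > /tmp/g16.py <<'E'
from gf import *
from workcell import bot
c=bot.camera("top");np.savez("/tmp/top16.npz",**c)
o=bot.get_obs();p=o["eef_pos"];Q=Rn.from_quat(o["tool_rot"]);print(o["clock"],p.round(4),o["ft_force"].round(1),Q.apply([0,0,1]).round(3),o["joint_pos"].round(2))
v=(6,14,.2,3)
R,o_=gpose(p,Q,v);v0=(6,14,.2,0);R0,o0=gpose(p,Q,v0)
print("eye(FK)",(o0+R0.apply([.062,0,.004])).round(4),"gauge x axis",R0.apply([1,0,0]).round(3))
b=(140,225);K=12
g=cv2.resize(c["frame"][b[0]:b[0]+45,b[1]:b[1]+45],None,fx=K,fy=K,interpolation=cv2.INTER_NEAREST)
for q in(ring_uv(c,R,o_,full,8),ring_uv(c,R,o_,slot,8)): cv2.polylines(g,[np.round((q-[b[1],b[0]]+.5)*K).astype(np.int32)],True,(255,0,0),1)
hk=[c2w([.0495+x,-.1,.1955+z]) for x,z in((-.008,0),(-.02,0),(-.036,.016))]
cv2.polylines(g,[np.round((np.array([proj(c,h) for h in hk])-[b[1],b[0]]+.5)*K).astype(np.int32)],False,(0,255,0),1)
cv2.imwrite("pics/g16.png",g)
E
python3 /tmp/g16.py
```

```text
20.825 [ 0.6231 -0.0381  0.1584] [ 0.1 -0.1 -2. ] [ 0.955 -0.009 -0.298] [-0.1   0.53 -1.06 -1.29  0.09 -0.03]
eye(FK) [ 0.6388 -0.0382  0.2131] gauge x axis [ 0.102 -0.001  0.995]
```

View pics/g16.png

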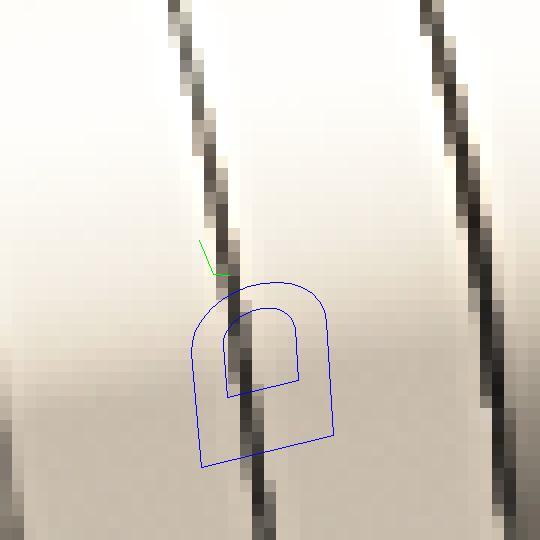

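```bash
cat > /tmp/g17.py <<'E'
from gf import *
c=dict(np.load("/tmp/top15.npz"))
p=np.array([.5798,-.0385,.1956]);Q=horizD(YAW,.45)
m=omask(c,(155,190,240,262));print(m.sum())
def cost(v):
    R,o_=gpose(p,Q,v);B=draw(c,R,o_,full)
    q=ring_uv(c,R,o_,[(28,0),(62,0)],4);d=q[1]-q[0];V,U=np.mgrid[0:384,0:512];h=((U-q[0][0])*d[0]+(V-q[0][1])*d[1])>0
    return ((B!=m)&h).sum()
r=sorted((cost((g,14,.2,y)),g,y) for g in np.arange(-4,18,1) for y in np.arange(-4,9,1));print(r[:5])
R,o_=gpose(p,Q,(6,14,.2,3));b=(145,225);K=12
g=cv2.resize(c["frame"][b[0]:b[0]+45,b[1]:b[1]+45],None,fx=K,fy=K,interpolation=cv2.INTER_NEAREST)
for q in(ring_uv(c,R,o_,full,8),ring_uv(c,R,o_,slot,8)): cv2.polylines(g,[np.round((q-[b[1],b[0]]+.5)*K).astype(np.int32)],True,(255,0,0),1)
hk=[c2w([.0495+x,-.1,.1955+z]) for x,z in((-.008,0),(-.02,0),(-.036,.016))]
cv2.polylines(g,[np.round((np.array([proj(c,h) for h in hk])-[b[1],b[0]]+.5)*K).astype(np.int32)],False,(0,255,0),1)
cv2.imwrite("pics/g17.png",g)
E
python3 /tmp/g17.py
```

```text
176
[(np.int64(34), np.int64(10), np.int64(4)), (np.int64(40), np.int64(9), np.int64(2)), (np.int64(41), np.int64(11), np.int64(4)), (np.int64(44), np.int64(8), np.int64(2)), (np.int64(44), np.int64(8), np.int64(3))]
```

View pics/g17.png

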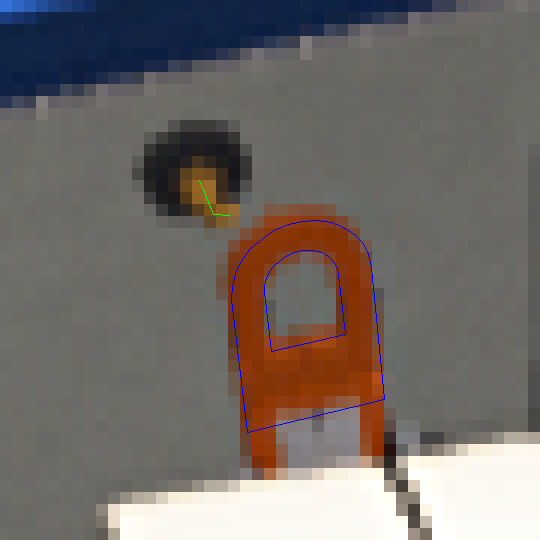

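play_rows(plan=[-2.4,0,5.5,0,0,0,-2.4,0,5.5,0,0,0,-2.4,0,5.6,0,0,0,0,0,0,0,0,0])

```text
clock: 21.32
eef_pos: [0.642, -0.0383, 0.1611]
tool_rot: [0.004, 0.805, -0.003, 0.593]
ft_force: [0.8, 0.5, -2.0]
grip_width: 0.0316
```

```bash
python3 /tmp/g16.py
```

```text
21.375 [ 0.6415 -0.0383  0.1607] [ 1.7 -0.5 -1.7] [ 0.955 -0.009 -0.297] [-0.1   0.52 -1.02 -1.23  0.08 -0.03]
eye(FK) [ 0.6571 -0.0384  0.2154] gauge x axis [ 0.101 -0.001  0.995]
```

No contact forces so far. I go diagonally along the upturned pin.

play_rows(plan=[2.7,0,5,0,0,0,2.7,0,5,0,0,0,0,0,0,0,0,0])

```text
clock: 21.75
eef_pos: [0.6493, -0.0383, 0.1516]
tool_rot: [0.004, 0.806, -0.003, 0.592]
ft_force: [-0.5, 0.6, -2.2]
grip_width: 0.0312
```

play_rows(plan=[2.7,0,5,0,0,0,2.7,0,5,0,0,0,0,0,0,0,0,0])

```text
clock: 22.12
eef_pos: [0.6573, -0.0384, 0.1437]
tool_rot: [0.004, 0.806, -0.003, 0.593]
ft_force: [-0.6, 0.3, -2.4]
grip_width: 0.0315
```

```bash
python3 /tmp/g16.py
```

```text
22.175 [ 0.6572 -0.0384  0.1438] [ 0.9  0.1 -2. ] [ 0.955 -0.009 -0.298] [-0.09  0.58 -0.98 -1.26  0.08 -0.03]
eye(FK) [ 0.6728 -0.0386  0.1985] gauge x axis [ 0.102 -0.001  0.995]
```

play_rows(plan=[1,0,3.5,0,0,0,1,0,3.4,0,0,0,0,0,0,0,0,0])

```text
clock: 22.55
eef_pos: [0.6633, -0.0385, 0.1402]
tool_rot: [0.004, 0.805, -0.003, 0.593]
ft_force: [-0.2, -0.2, -2.1]
grip_width: 0.0313
```

play_rows(plan=[1.9,0,0.6,0,0,0,1,0,0.3,0,0,0,0,0,0,0,0,0,0,0,0,0,0,0])

```text
clock: 23.05
eef_pos: [0.6631, -0.0385, 0.1372]
tool_rot: [0.004, 0.805, -0.003, 0.593]
ft_force: [0.9, 0.2, -2.1]
grip_width: 0.0311
```

```bash
python3 /tmp/g16.py
```

```text
23.1 [ 0.6631 -0.0385  0.1372] [ 0.9 -0.1 -1.8] [ 0.955 -0.009 -0.297] [-0.09  0.61 -0.97 -1.27  0.08 -0.02]
eye(FK) [ 0.6787 -0.0386  0.1919] gauge x axis [ 0.102 -0.001  0.995]
```

play_rows(plan=[1.4,0,0.4,0,0,0,0,0,0,0,0,0])

```text
clock: 23.35
eef_pos: [0.6632, -0.0385, 0.136]
tool_rot: [0.004, 0.805, -0.003, 0.593]
ft_force: [-0.4, 0.0, -0.9]
grip_width: 0.0315
```

play_rows(plan=[1.4,0,0.4,0,0,0,0,0,0,0,0,0])

```text
clock: 23.6
eef_pos: [0.6638, -0.0385, 0.1356]
tool_rot: [0.004, 0.804, -0.003, 0.594]
ft_force: [0.5, -0.9, 2.4]
grip_width: 0.0312
```

play_rows(plan=[1.4,0,0.4,0,0,0,0,0,0,0,0,0])

```text
clock: 23.85
eef_pos: [0.6644, -0.0385, 0.1354]
tool_rot: [0.004, 0.804, -0.003, 0.595]
ft_force: [-0.3, 0.3, 5.4]
grip_width: 0.0312
```

play_rows(plan=[-1.8,0,-0.5,0,0,0,0,0,0,0,0,0])

```text
clock: 24.1
eef_pos: [0.6635, -0.0385, 0.1357]
tool_rot: [0.004, 0.805, -0.003, 0.594]
ft_force: [0.5, 1.3, 4.3]
grip_width: 0.0311
```

play_rows(plan=[0,0,0,0,0,0,0,0,0,0,0,0,0,0,0,0,0,0,0,0,0,0,0,0], hand=62)

```text
clock: 24.6
eef_pos: [0.6628, -0.0385, 0.1341]
tool_rot: [0.004, 0.806, -0.003, 0.592]
ft_force: [0.3, 0.3, 0.3]
grip_width: 0.0533
```

Run:
```python
from h import *
from workcell import bot
go(bot,[.60,-.0385,.165],horizD(YAW,.3))
for n in("top","scene"):
    c=bot.camera(n);cv2.imwrite(f"pics/{n}18.png",c["frame"][100:290,150:400])
```

```text
t 24.6 now [ 0.6628 -0.0385  0.1341] F [0.3 0.3 0.3] w 0.0533 q [-0.09  0.62 -0.97 -1.28  0.08 -0.02]
turn(tool) [ 0.0002 -0.003  -0.0004] deg 0.2 shift in new tool axes [-10.9  -0.6 -69.1]
shift in present tool axes [-10.7  -0.6 -69.1]
```

View pics/top18.png

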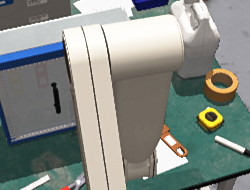

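play_rows(plan=[0,0,-6,0,0,0,0,0,-10,0,0,0,0,0,-12,0,0,0,0,0,-12,0,0,0,0,0,-10,0,0.06,0,0,0,-10,0,0.06,0,0,0,-14,0,0.06,0,0,0,-14,0,0.06,0,0,0,-16,0,0.06,0,0,0,-16,0,0.06,0,0,0,0,0,0,0])

```text
clock: 26.08
eef_pos: [0.5543, -0.0376, 0.1853]
tool_rot: [0.004, 0.897, -0.002, 0.441]
ft_force: [0.9, -0.1, -0.1]
grip_width: 0.0533
```

Run:
```python
from h import *
from workcell import bot
go(bot,[.52,-.02,.22],horizD(YAW,.7))
for n in("top","scene"):
    c=bot.camera(n);np.savez(f"/tmp/{n}19.npz",**c);cv2.imwrite(f"pics/{n}19.png",cv2.resize(c["frame"][120:260,170:370],None,fx=3.5,fy=3.5))
```

```text
t 26.075 now [ 0.5543 -0.0376  0.1853] F [ 0.9 -0.1 -0.1] w 0.0533 q [-0.11  0.01 -0.92 -0.27  0.08 -0.06]
turn(tool) [-0.      0.0434  0.    ] deg 2.5 shift in new tool axes [ -4.4  17.2 -48.7]
shift in present tool axes [ -6.5  17.2 -48.5]
```

View pics/top19.png

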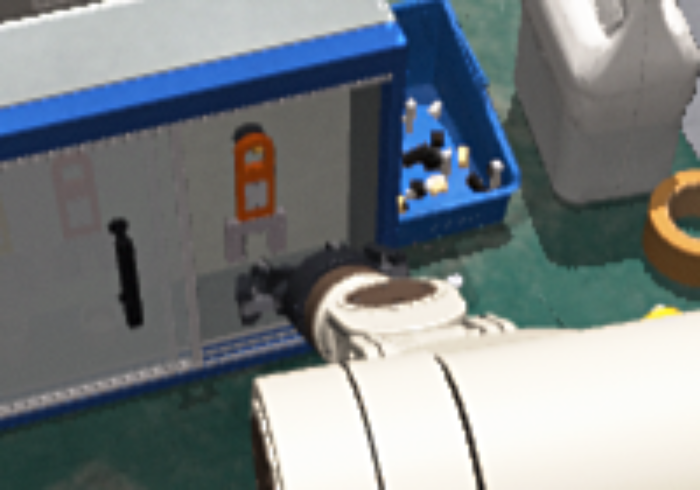

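play_rows(plan=[0,0,-20,0,0,0,0,0,-25,0,0,0,0,24,0,0,0,0,0,24,0,0,0,0,0,24,0,0,0,0,0,24,0,0,0,0,0,24,0,0,0,0,0,24,0,0,0,0,0,24,0,0,0,0,0,0,0,0,0,0], hand=0)

```text
clock: 27.42
eef_pos: [0.5197, 0.1323, 0.2085]
tool_rot: [0.003, 0.899, -0.002, 0.438]
ft_force: [-0.2, -0.4, -0.3]
grip_width: -0.0001
```

Run:
```python
from h import *
from workcell import bot
go(bot,c2w([-.081,.068,.19]),horizD(YAW,.6))
c=bot.camera("top");np.savez("/tmp/top20.npz",**c);print(pullval(c)[:3]);cv2.imwrite("pics/top20.png",cv2.resize(c["frame"][120:260,130:330],None,fx=3.5,fy=3.5))
```

```text
t 27.425 now [0.5197 0.1323 0.2085] F [-0.2 -0.4 -0.3] w -0.0001 q [ 0.43 -0.07 -0.88 -0.1  -0.34  0.28]
turn(tool) [ 0.0023 -0.0638  0.0022] deg 3.7 shift in new tool axes [-10.4  -3.6  48. ]
shift in present tool axes [-13.4  -3.8  47.3]
[(np.float64(10.857142857142858), np.float64(0.167)), (np.float64(11.380952380952381), np.float64(0.168)), (np.float64(12.80952380952381), np.float64(0.166))]
```

View pics/top20.png

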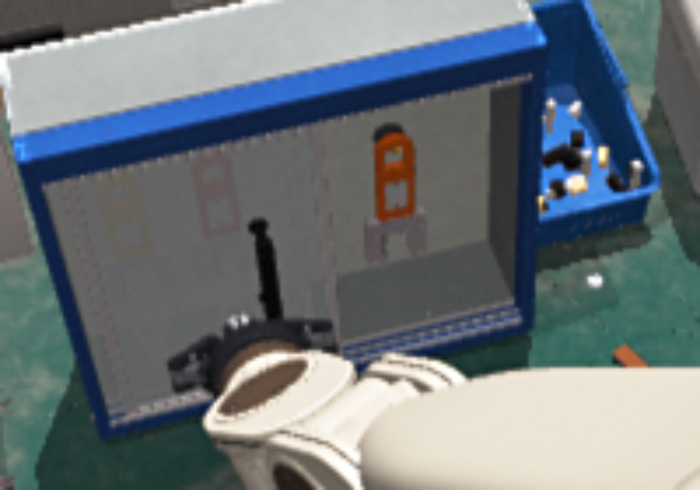

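play_rows(plan=[0,0,0,0,-0.064,0,-3,-1,14,0,0,0,-3,-1,14,0,0,0,-4,-1,13,0,0,0,0,0,6,0,0,0,0,0,0,0,0,0])

```text
clock: 28.22
eef_pos: [0.5644, 0.1269, 0.1914]
tool_rot: [0.004, 0.884, -0.002, 0.467]
ft_force: [0.4, 0.4, -1.1]
grip_width: 0.0001
```

Run:
```python
from h import *
from workcell import bot
go(bot,c2w([-.081,-.115,.19]),horizD(YAW,.6))
```

```text
t 28.225 now [0.5644 0.1269 0.1914] F [ 0.4  0.4 -1.1] w 0.0001 q [ 0.38  0.07 -0.89 -0.32 -0.32  0.23]
turn(tool) [-0.0007  0.001  -0.0003] deg 0.1 shift in new tool axes [   0.8 -181.6    1.4]
shift in present tool axes [   0.7 -181.6    1.5]
```

play_rows(plan=[0,-8,0,0,0,0,0,-8,0,0,0,0,0,-10,0,0,0,0,0,-12,0,0,0,0,0,-12,0,0,0,0,0,-12,0,0,0,0,0,-12,0,0,0,0,0,-12,0,0,0,0,0,-12,0,0,0,0,0,-12,0,0,0,0,0,-12,0,0,0,0,0,-12,0,0,0,0,0,-12,0,0,0,0,0,-10,0,0,0,0,0,-8,0,0,0,0,0,-6,0,0,0,0,0,0,0,0,0,0])

```text
clock: 30.35
eef_pos: [0.5632, -0.0435, 0.1925]
tool_rot: [0.005, 0.884, -0.003, 0.468]
ft_force: [-0.1, 1.3, 0.1]
grip_width: 0.0001
```

Run:
```python
from h import *
from workcell import bot
go(bot,c2w([-.081,-.115,.19]),horizD(YAW,.6))
c=bot.camera("top");np.savez("/tmp/top21.npz",**c);print(pullval(c)[:3]);cv2.imwrite("pics/top21.png",cv2.resize(c["frame"][120:260,130:330],None,fx=3.5,fy=3.5))
```

```text
t 30.35 now [ 0.5632 -0.0435  0.1925] F [-0.1  1.3  0.1] w 0.0001 q [-0.13  0.03 -0.95 -0.38  0.09 -0.07]
turn(tool) [-0.0016  0.0029 -0.0007] deg 0.2 shift in new tool axes [  1.9 -11.2   1.7]
shift in present tool axes [  1.9 -11.2   1.7]
[(np.float64(8.047619047619047), np.float64(0.005)), (np.float64(13.285714285714286), np.float64(0.003)), (np.float64(13.904761904761905), np.float64(0.002))]
```

View pics/top21.png

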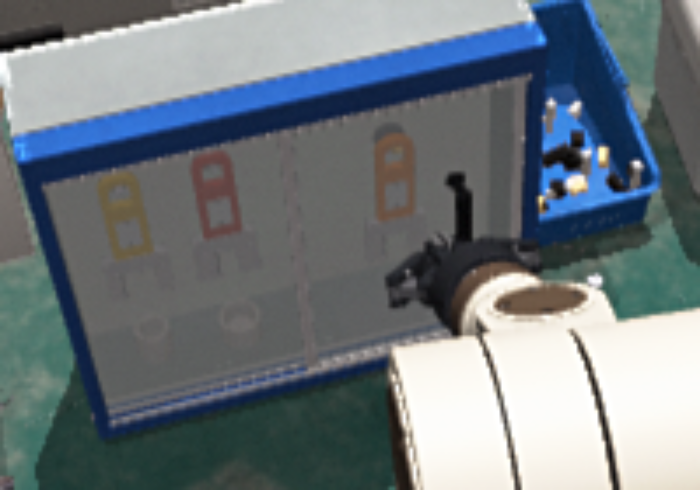

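play_rows(plan=[0,-4,0,0,0,0,0,0,0,0,0,0])

```text
clock: 30.65
eef_pos: [0.5631, -0.0466, 0.1925]
tool_rot: [0.004, 0.884, -0.002, 0.468]
ft_force: [1.1, 0.5, 0.1]
grip_width: 0.0001
```

play_rows(plan=[0,-4,0,0,0,0,0,0,0,0,0,0])

```text
clock: 30.9
eef_pos: [0.563, -0.0491, 0.1924]
tool_rot: [0.003, 0.884, -0.0, 0.468]
ft_force: [0.6, 5.8, 0.9]
grip_width: 0.0003
```

play_rows(plan=[0,-2,0,0,0,0,0,0,0,0,0,0])

```text
clock: 31.15
eef_pos: [0.563, -0.0493, 0.1924]
tool_rot: [0.002, 0.884, 0.001, 0.468]
ft_force: [0.4, 10.6, 1.5]
grip_width: -0.0002
```

play_rows(plan=[0,-2,0,0,0,0,0,0,0,0,0,0])

```text
clock: 31.4
eef_pos: [0.5629, -0.0496, 0.1924]
tool_rot: [0.0, 0.884, 0.003, 0.468]
ft_force: [-0.1, 14.6, 2.2]
grip_width: -0.0
```

play_rows(plan=[0,6,0,0,0,0,0,12,0,0,0,0,0,8,-15,0,0,0,0,5,-30,0,0,0,0,5,-35,0,0,0,0,20,-15,0,0,0,0,24,0,0,0,0,0,24,0,0,0,0,0,24,0,0,0,0,0,0,0,0,0,0])

```text
clock: 32.65
eef_pos: [0.4853, 0.0757, 0.2457]
tool_rot: [0.003, 0.884, -0.002, 0.468]
ft_force: [-0.2, 0.5, 0.5]
grip_width: 0.0
```

```bash
cat > /tmp/v.py <<'E'
from h import *
from workcell import bot
import sys
o=bot.get_obs();print(o["clock"],o["eef_pos"],o["ft_force"])
k=sys.argv[1]
for n in("top","scene"):
    c=bot.camera(n);np.savez(f"/tmp/{n}{k}.npz",**c)
    cv2.imwrite(f"pics/{n}{k}.png",cv2.resize(c["frame"][120:270,130:330],None,fx=3.5,fy=3.5))
    if n=="top":print(pullval(c)[:4]);print(pullval(c,.16,.24)[:4])
    cv2.imwrite(f"pics/{n}{k}f.png",c["frame"])
E
python3 /tmp/v.py 22
```

```text
32.65 [0.48532119 0.07570588 0.24572512] [-0.2420508   0.46449304  0.4561553 ]
[(np.float64(8.714285714285714), np.float64(-0.001)), (np.float64(10.428571428571429), np.float64(0.001)), (np.float64(11.095238095238095), np.float64(0.0)), (np.float64(11.285714285714286), np.float64(0.002))]
[(np.float64(8.506172839506172), np.float64(-0.001)), (np.float64(9.82716049382716), np.float64(0.001)), (np.float64(10.185185185185185), np.float64(0.002)), (np.float64(10.296296296296296), np.float64(0.0))]
```

View pics/top22.png

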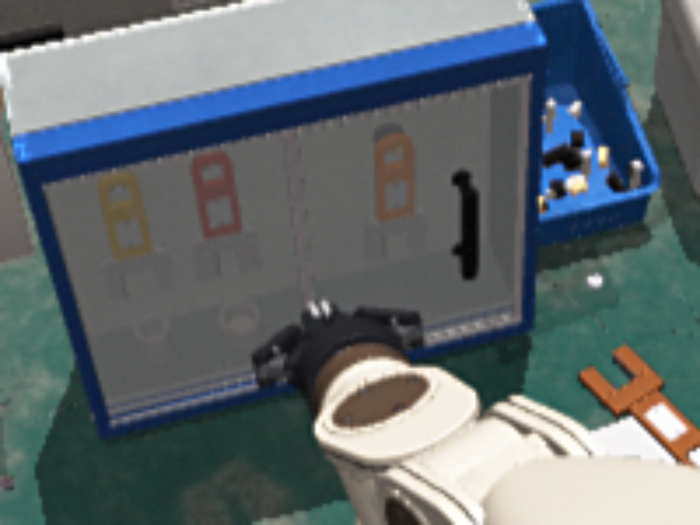

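View pics/scene22f.png

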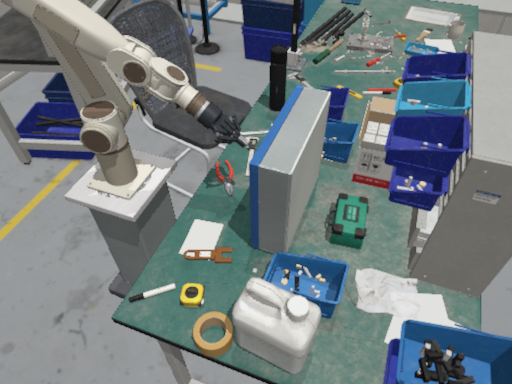

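```bash
python3 -c "
from workcell import bot
print(bot.job_done(), bot.get_obs()['clock'])"
```

```text
the job is handed in; nothing more can be done
the job is handed in; nothing more can be done
```

The job is handed in. The orange-handled gauge hangs by its slot on the free brass hook and the clear panel is slid shut. The hand-in gave no verdict.

**What I did:**
- I slid the panel open by its pull to about 0.167 m.
- I gripped the gauge by its shank and threaded the slot over the turned-up pin. I lowered it until the force changed sign at the expected seat height, then let go and withdrew.
- I pushed the panel shut against its stop; the force climbed to about 15 N with almost no further travel.

**Last checks, at about 32.7 s:**
- **Gauge:** the top view shows it hanging upright on the hook, in the same place before and after the panel was closed.
- **Panel:** I read its value as 0 ± 2 mm from the picture.
- **Robot:** the arm stands clear with roughly zero force on the wrist.
- **Other objects:** the tape measure and marker look unmoved. The arm hid the caliper in the last scene view, but nothing went near it. I judged these by eye only and did not measure them.
- **Frame:** wrist readings stayed within noise through the opening, so I saw no sign of a strike on the frame.

**Disagreements:**
- The two cameras differed by several millimetres sideways, so I lined up gauge and hook in the top view alone.
- One set of pictures was taken while the arm was still settling. It gave a wrong grasp offset, so I retook it once the arm was still.
- The arm could not hold the tool level close to the cabinet because of its elbow limit, so I worked with the tool tilted down.

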